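# Gauge the depth of a bearing's sensor tube and hold the reading under the magnifier

## Robot

A 6-joint arm with a two-finger parallel gripper is mounted at the origin on a cart in front of the work surface, level with it; the furniture and walls round the work are solid. World frame = base frame: x ahead of the robot, y to its left, z up, the work surface at z = 0. Lengths are in m, angles in rad, forces in N, time in s.
With the tool pointing down it reaches from about 0.275 to 0.825 m from the base axis. Payload 5.2 kg.
Tool frame: the origin (TCP) lies midway between the tips of the shut fingers; the grasp point (between the pads) lies 19 mm behind it; z points along the fingers, x is the direction in which the jaws open and shut, and the axes are right-handed (so a half turn about z gives the same grasp; the last joint's range is limited). The gripper opens to 93 mm and grips with 3 to 60 N. Pads are 15 mm wide; open, the fingers measure 128 mm over their backs; the gripper's body (75 mm by 188 mm) begins 65 mm behind the grasp point.
Start: joints at [-1.495, 0.259, 1.535, -0, 1.348, -0.203], TCP at [0.151, -0.529, 0.219] pointing down, gripper open.
Joint ranges: [-3.14, 3.14], [-0.91, 2.08], [0.19, 2.58], [-1.22, 4.36], [0.22, 2.71], [-3.12, 3.12]. Speed limits (rad/s): [2.57, 2.57, 3.14, 3.14, 3.14, 3.14].

## Interface

Orientations are given as a rotation vector (axis times angle).
In Python, from station import sensors, eyes, ticket gives the robot as it stands.
- The arm moves only by the shell command python3 -m crank 'ROWS' [OPENING] [FORCE]. ROWS is JSON, a list of rows, each an object with "xyz": the shift along the tool's x, y, z in mm, a list of three; "delta_rot": the turn, a rotation vector about the tool's x, y, z in degrees, a list of three. A call has 1 to 10 rows; each row shifts and turns the pose as measured when the row begins, along the tool's axes as they then stand; what a row does not reach is not made up. A row lasts 1/10 s, in which the tool goes at most 50 mm and 8.59 degrees, less where a joint would pass 70% of its speed; a pose out of reach is approached as far as the arm can. A call with a gripper value outside its range is refused whole. OPENING is the opening, from -1 (shut) to 1 (fully open), set as the call begins (- or left out, the last holds). The fingers move at their own pace and stop on an object; FORCE is the grip in N (left out, the last holds). Time passes only in rows, so rows that do not move let the fingers close. It gives the time, the measured TCP pose, the force and the opening at its end, in the units of the state.
- sensors.state(): the state, without advancing time (a new reading comes with each control period).
- eyes.snapshot(name): name is "side" or "top"; returns (picture, depth): 480x640x3 uint8, red, green, blue; 480x640 float32, m along the optical axis (not along the pixel's ray), 0 where there is no reading.
- eyes.camera_params(name): a dict with "vertical_fov" (degrees; the focal length in pixels is half the picture's height over the tangent of half this angle, whatever the lens; pixels are square), "cx", "cy" (the principal point, pixels), "D" ([k1, k2, p1, p2, k3] as OpenCV has them; the pictures are not rectified), "extrinsics" (4x4, takes a point from world to camera coordinates). Camera axes: x right, y up, looking along -z (the intrinsics and any distortion apply to the point x, -y, -z); pixel columns grow to the right and rows downward; lengths in m; the calibration is good to about 2 mm. A picture is of the moment at which its call begins. camera_params takes no time and is no camera call.
- ticket.hand_in(): hands the job in, once; it reports no verdict.
The state is a dict: "clock": time; "joint_pos": joint angles; "joint_vel": joint speeds; "effort": joint torques, N m; "eef_pos": TCP position; "orientation": TCP orientation; "force": force on the tool from outside, world axes, zero at the start; "torque": the same for the moment, N m; "finger_gap": opening from 0.0 (shut) to 1.0 (fully open).
Only numpy, scipy, OpenCV 4.12 (cv2) and the standard library are available. Lean on these libraries where they do the work, as an engineer would, in place of code of your own. Each camera call takes 0.05 s, during which the arm holds its last target.

## Task

Gauge how deep the bearing sits below the mouth of the plummer block's slanted sensor tube. First set up the bench magnifier, whose ball handle serves for both movements: swing its arm until it points straight at the front edge of the desk, tilt its lens level, and let go. Then take the depth rod off its rest, push it pin first into the sensor tube until its collar stops on the tube's mouth, draw it out without spoiling the pin's reading, and finish while still holding the rod level in the air, the tip of its pin about 5 cm below the middle of the lens (do not put it down or let go, and do not shift the calculator, the loose ring or the gauge block).

Things in the scene. Friction and masses are not known exactly. Their poses are not given: they have to be found in the camera images.
- plummer_block: Heavy painted cast bearing housing on two bolted feet, 196 mm along its y, 48 mm along its x, 113 mm high, fixed to the desk; bearing axis along its x, 62 mm up. Origin: centre of its underside, z up. From the side of its +y (about the robot's left) a steel sensor tube rises out of it, slanting up at 35 degrees from the level.
- sensor_tube: The slanted steel guide tube of the plummer block, fixed to it. Origin: centre of its open mouth, which lies 70 mm along the block's +y and 111 mm above the desk. z: along the tube's axis, outward (toward +y of the block and up, 35 degrees above level); x is level. Bore 12.4 mm diameter, mouth flange 25 mm diameter; the bore ends 50 mm below the mouth on the bearing's outer ring.
- rod_rest: Rest for the depth rod, fixed to the desk: a black foot 176 x 52 x 10 mm with two aluminium V forks 12 mm thick that carry the rod level, its axis 55 mm above the desk. Origin: underside, below the rod's origin; x along the lying rod toward its pin. The forks stand at x = +18 mm (under the stem) and x = -110 mm (under the end of the handle) and reach about 60 mm up; between them the handle is free.
- depth_rod: The depth rod, 188 mm long, 0.17 kg, in the rest. Origin: on its axis, at the centre of the collar's front face (it stops on the tube's mouth). x: along its axis toward the pin. Behind the face (-x): collar 26 mm diameter and 6 mm thick, then a round grooved handle 16 mm diameter from x = -6 to -126 mm. In front (+x): stem 10 mm diameter, 40 mm long with a chamfered end, then the thin pin.
- rod_grip (a point): The place to grip the depth rod: on its axis, in the middle of the handle, 60 mm behind the collar's front face (16 mm diameter here).
- pin (a joint): How far the rod's sliding pin (6 mm diameter, ringed every 2 mm) has been pushed into the stem, m: 0 fully out, its tip 62 mm in front of the collar's face; up to 0.020. It moves at about 1.5 N and stays where it is left: this is the reading. With the collar stopped on the tube's mouth the bearing pushes it to 0.012.
- pin_tip (a point): The tip of the pin, on the rod's axis; it moves with the pin.
- magnifier: Bench magnifier, fixed: round foot 90 mm diameter, post 12 mm diameter, 221 mm high. Origin: centre of the foot's underside, below the post's axis; x away from the robot, square to the desk's front edge. An arm swivels on the post at 200 mm height; at its end a lens head (72 mm diameter, 12 mm thick) tilts about a level axis square to the arm; a ball handle stands out from the head's far rim.
- swivel (a joint): Swivel of the magnifier's arm about the post, rad: 0 when the arm points from the post straight at the front edge of the desk (toward -x, the robot), positive when it has swung to the robot's left (+y). Range -0.3 to 1.4. Stays where it is left; takes about 0.30 N m, i.e. 1.3 N at the ball.
- tilt (a joint): Tilt of the lens head on the arm, rad: 0 when the lens is level and the ball is as high as the arm (200 mm), positive when the ball is raised. Range -0.5 to 1.0. Stays where it is left; takes about 0.18 N m, i.e. 1.6 N at the ball.
- lens_centre (a point): Centre of the lens: 45 mm from the tilt axis, 170 mm from the post's axis and 200 mm above the desk when the head is level.
- ball_grip (a point): Centre of the magnifier's ball handle (18 mm diameter): 111 mm from the tilt axis, 236 mm from the post's axis when the head is level; free from above and from both sides.
- swivel_pivot (a point): The point of the post's axis about which the arm swivels, 200 mm above the desk.
- tilt_hinge (a point): Centre of the level axis about which the lens head tilts, at the arm's end, 125 mm from the post's axis and 200 mm above the desk.
- calculator: Desk calculator, 125 x 75 x 14 mm, lying loose near the front edge; leave it. Origin: centre of the underside.
- loose_ring: Bearing cage ring, 32 mm diameter, 9 mm high, lying loose near the front edge; leave it. Origin: centre of the underside.
- gauge_block: Steel gauge block 9 x 35 x 20 mm, standing loose beside the magnifier's foot; leave it. Origin: centre of the underside.
There are look-alikes about, which are no part of the job. Of the things shaped like the rod_rest, the black one is meant.

How it is judged:
By the outcome, as a careful person would: the job done as asked, in the order asked, and still so for the second after the job is handed in, while the arm keeps its last pose, push and grip.
It also fails if it takes over 69 s, if anything falls off the work surface, if the arm or the gripper's body presses on something with over 40 N, if the wrist force passes 120 N, or if a joint passes its speed limit or range.

## Working session

There is one attempt and no reset: what is moved stays moved. The work goes in short steps, Python scripts to look and compute and a shell command to move; the robot and the scene stay as the last step left them, time stands still between calls to the robot, and variables do not carry over. Pictures are saved under pics/ and viewed, and the job is handed in when it is done.

```bash
ls; mkdir -p pics; python3 - <<'E'
from station import sensors, eyes
import cv2, numpy as np
print(sensors.state())
for n in("side","top"):
    p,d=eyes.snapshot(n); cv2.imwrite(f"pics/{n}0.png",p[:,:,::-1]); np.savez(f"{n}0.npz",p=p,d=d)
    print(n,eyes.camera_params(n))
E
```

```text
pics
{'clock': 0.0, 'joint_pos': array([-1.49479632e+00,  2.59312046e-01,  1.53605532e+00,  3.62398424e-06,
        1.34802617e+00, -2.02796028e-01]), 'joint_vel': array([-0.00079167, -0.00096199, -0.00125988, -0.00184251, -0.00201532,
       -0.00062069]), 'effort': array([-7.84673721e-04, -4.37316084e+01, -2.84001786e+01,  7.17301480e-02,
        4.13091795e-02, -1.36940557e-04]), 'eef_pos': array([ 0.15134283, -0.52820129,  0.21784553]), 'orientation': array([-2.50747344e+00,  1.89041612e+00,  1.86456072e-03]), 'force': array([0.34895827, 0.22404196, 0.19178679]), 'torque': array([0.0074177 , 0.02535259, 0.00235343]), 'finger_gap': 1.00071061293748}
side {'vertical_fov': 49.12983919586854, 'cx': 319.9638328000438, 'cy': 234.63759476712383, 'D': array([-0.07759531,  0.        ,  0.        ,  0.        ,  0.        ]), 'extrinsics': array([[-8.70679942e-01, -4.91849970e-01, -2.10970349e-04,
         5.33359054e-01],
       [ 2.36694723e-01, -4.19376349e-01,  8.76412623e-01,
        -1.93732908e-01],
       [-4.31151999e-01,  7.63024957e-01,  4.81560867e-01,
        -1.31193404e+00],
       [ 0.00000000e+00,  0.00000000e+00,  0.00000000e+00,
         1.00000000e+00]])}
top {'vertical_fov': 52.51346740059724, 'cx': 320.874638227822, 'cy': 240.38336604740965, 'D': array([-0.06108877,  0.        ,  0.        ,  0.        ,  0.        ]), 'extrinsics': array([[-0.02267309, -0.99968098, -0.01113004,  0.16907994],
       [ 0.99243509, -0.02384959,  0.12043172, -0.52735359],
       [-0.12065874, -0.00831529,  0.99265922, -1.3413816 ],
       [ 0.        ,  0.        ,  0.        ,  1.        ]])}
```

View pics/side0.png

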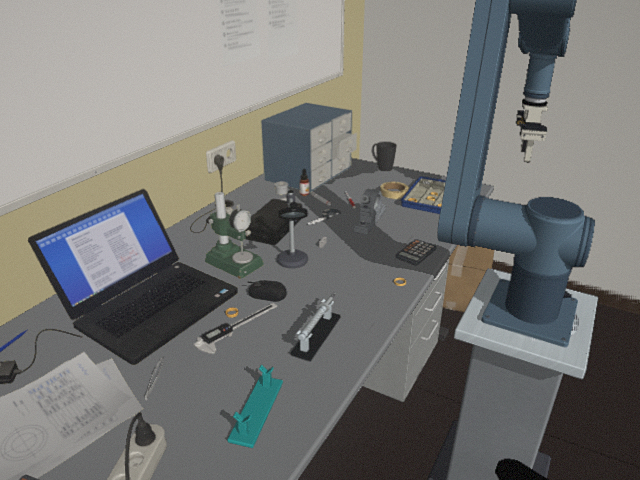

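View pics/top0.png

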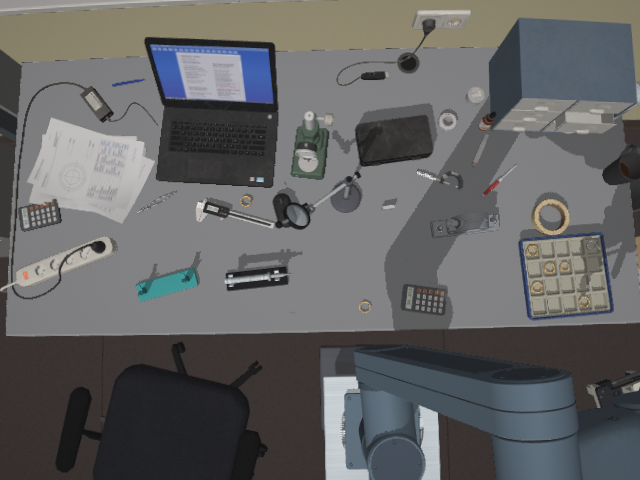

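The top view shows the rod in the black rest at about (257,278) and the magnifier post at (345,195) with its lens at (298,215). The plummer block is at (465,225), the calculator at (425,298), the ring at (365,306) and the gauge block at (390,205). Next I'll zoom in.

```bash
cat > h.py <<'E'
import numpy as np, cv2
from station import sensors, eyes
def cam(n):
    c=eyes.camera_params(n); f=240/np.tan(np.radians(c["vertical_fov"])/2)
    K=np.array([[f,0,c["cx"]],[0,f,c["cy"]],[0,0,1]]); E=c["extrinsics"]
    return K,c["D"],E
def ray(n,uv):
    K,D,E=cam(n); p=cv2.undistortPoints(np.array(uv,float).reshape(-1,1,2),K,D).reshape(-1,2)
    d=np.c_[p[:,0],-p[:,1],-np.ones(len(p))]
    return -E[:3,:3].T@E[:3,3], d@E[:3,:3]      # scaled: depth * d
def plane(n,uv,z):
    o,d=ray(n,uv); return o+d*((z-o[2])/d[:,2])[:,None]
def depth(n,uv,dm):
    o,d=ray(n,uv); uv=np.array(uv,int).reshape(-1,2); return o+d*dm[uv[:,1],uv[:,0]][:,None]
def proj(n,X):
    K,D,E=cam(n); Y=np.array(X,float).reshape(-1,3)@E[:3,:3].T+E[:3,3]; Y=Y*[1,-1,-1]
    return cv2.projectPoints(Y,np.zeros(3),np.zeros(3),K,D)[0].reshape(-1,2)
def two(a,b):   # a=uv top, b=uv side
    o1,d1=ray("top",a);o2,d2=ray("side",b); d1=d1[0];d2=d2[0]
    s=np.linalg.lstsq(np.c_[d1,-d2],o2-o1,rcond=None)[0]
    p=o1+s[0]*d1;q=o2+s[1]*d2; return (p+q)/2,np.linalg.norm(p-q)
def crop(p,x0,y0,w,h,s,f):
    cv2.imwrite(f,cv2.resize(p[y0:y0+h,x0:x0+w,::-1],None,fx=s,fy=s,interpolation=cv2.INTER_CUBIC))
E
python3 - <<'E'
from h import *
t=np.load("top0.npz")["p"]; s=np.load("side0.npz")["p"]
a=lambda p,x,y,w,h,k: cv2.resize(p[y:y+h,x:x+w,::-1],(int(w*k),int(h*k)),interpolation=cv2.INTER_CUBIC)
cv2.imwrite("pics/z1.png",np.vstack([a(t,215,160,160,60,5)[:300],a(t,215,245,160,60,5)]))
cv2.imwrite("pics/z2.png",np.hstack([a(t,420,190,100,60,4),a(s,340,170,100,60,4)]))
cv2.imwrite("pics/z3.png",np.hstack([a(s,265,180,80,100,5),a(s,280,280,80,100,5)]))
E
```

```text
(no output)
```

View pics/z1.png

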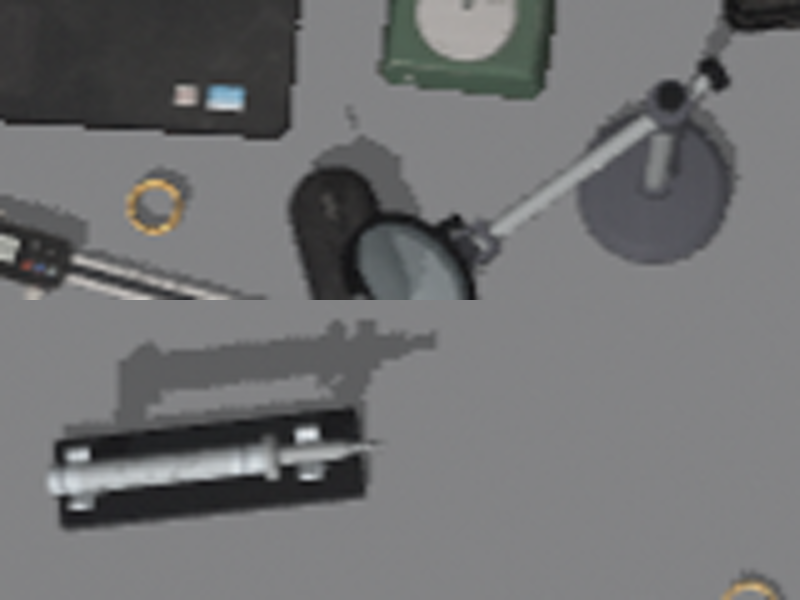

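View pics/z2.png

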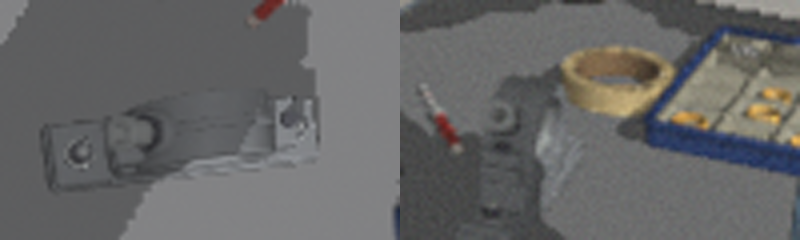

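View pics/z3.png

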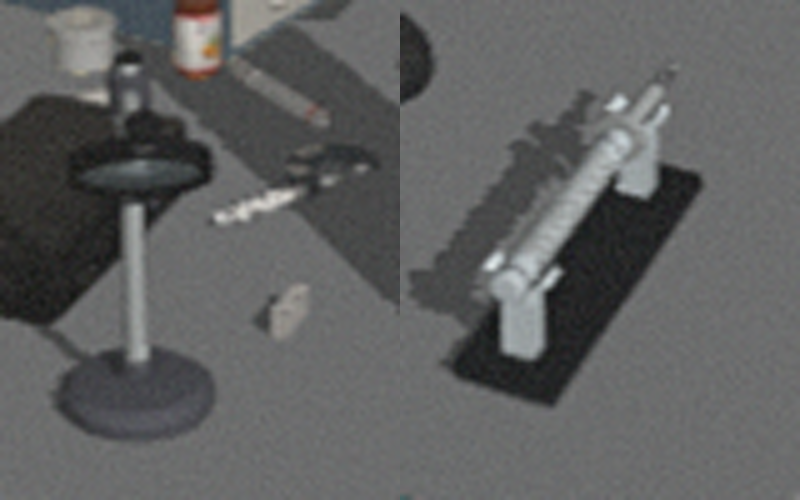

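```bash
python3 - <<'E'
from h import *
t=np.load("top0.npz")["p"]; s=np.load("side0.npz")["p"]
a=lambda p,x,y,w,h,k: cv2.resize(p[y:y+h,x:x+w,::-1],(int(w*k),int(h*k)),interpolation=cv2.INTER_CUBIC)
b=np.clip(a(t,425,200,80,50,9).astype(float)*1.8,0,255)
cv2.imwrite("pics/z4.png",b)
cv2.imwrite("pics/z5.png",np.clip(np.hstack([a(t,268,185,50,60,8),a(s,270,185,50,60,8)]).astype(float)*1.8,0,255))
dt=np.load("top0.npz")["d"]; ds=np.load("side0.npz")["d"]
# black rest mask
hsv=cv2.cvtColor(t,cv2.COLOR_RGB2HSV)
m=np.zeros(t.shape[:2],np.uint8); m[260:300,220:300]=(hsv[260:300,220:300,2]<60)*255
m=cv2.morphologyEx(m,cv2.MORPH_CLOSE,np.ones((9,9)))
c=max(cv2.findContours(m,0,2)[0],key=cv2.contourArea); r=cv2.minAreaRect(c)
bp=plane("top",cv2.boxPoints(r),0.01); print("rest",r,"\n",bp.round(4),bp.mean(0), np.linalg.norm(bp[1]-bp[0]),np.linalg.norm(bp[2]-bp[1]))
# things on z
print("pin tip plane", plane("top",[[291,274.5]],.055), "handle end",plane("top",[[225,281.5]],.055))
print("foot centre", plane("top",[[346,198.5]],.012), "post top",plane("top",[[348.7,179.3]],.221))
print("hinge",plane("top",[[311,208]],.2))
for n,p in(("ring",[365,306]),("calc",[425,298]),("gauge",[390,204])): print(n,plane("top",[p],0.01))
print("heights pb", [ (u,v,depth("top",[[u,v]],dt)[0].round(3)) for u,v in [(440,228),(451,223),(455,223),(465,220),(475,220),(493,219),(435,228)]])
print("front",plane("top",[[100,334],[600,328]],0))
E
```

```text
rest ((256.3963317871094, 278.06707763671875), (17.669044494628906, 60.8477783203125), 83.6598129272461) 
 [[0.4475 0.4329 0.01  ]
 [0.4628 0.2592 0.01  ]
 [0.4127 0.2543 0.01  ]
 [0.3973 0.4273 0.01  ]] [0.4300851  0.34343746 0.01      ] 0.1743854185409531 0.05039687691015797
pin tip plane [[0.4356656  0.24107497 0.055     ]] handle end [[0.42037191 0.42408307 0.055     ]]
foot centre [[0.6541739  0.08132742 0.012     ]] post top [[0.65880838 0.08287421 0.221     ]]
hinge [[0.59295463 0.17815157 0.2       ]]
ring [[0.34411075 0.03642757 0.01      ]]
calc [[ 0.36236082 -0.13444928  0.01      ]]
gauge [[ 0.6353025  -0.04577543  0.01      ]]
heights pb [(440, 228, array([ 0.558, -0.181,  0.038])), (451, 223, array([ 0.562, -0.196,  0.101])), (455, 223, array([ 0.56 , -0.204,  0.113])), (465, 220, array([ 0.569, -0.234,  0.104])), (475, 220, array([ 0.566, -0.258,  0.114])), (493, 219, array([ 0.573, -0.317,  0.084])), (435, 228, array([ 0.56 , -0.169,  0.027]))]
front [[ 0.2785523   0.80001783  0.        ]
 [ 0.26193194 -0.6402957   0.        ]][ WARN:0@0.659] global loadsave.cpp:1063 imwrite_ Unsupported depth image for selected encoder is fallbacked to CV_8U.
```

View pics/z4.png

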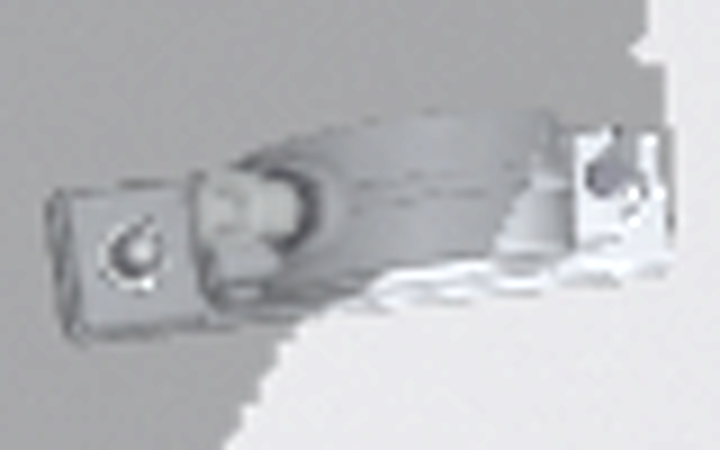

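View pics/z5.png

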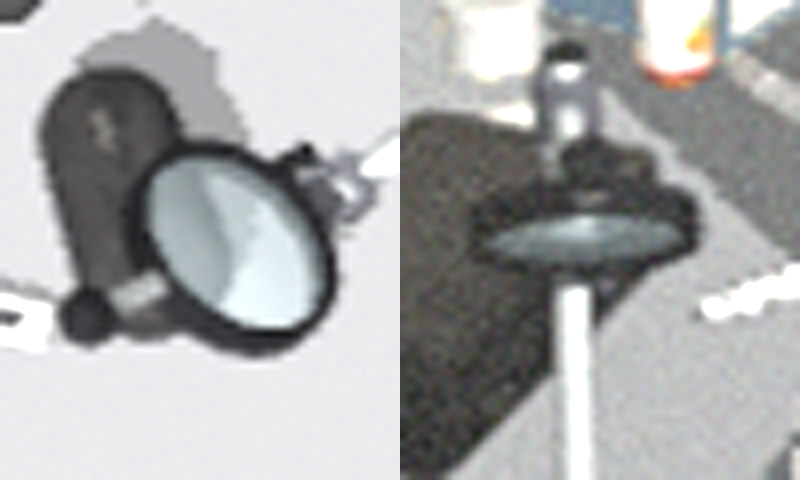

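```bash
python3 - <<'E'
from h import *
P=np.array([.6565,.0825,.2])
print("proj post top",proj("side",P+[0,0,.021]),proj("side",P),proj("top",P+[0,0,.021]))
for b in ([291,192],[295,205]): print(b,two([278.6,224.4],b))
o,d=ray("top",[[278.6,224.4]])
for z in(.2,.25,.27,.28,.3):
    X=plane("top",[[278.6,224.4]],z)[0]; v=X-P; sw=np.arctan2(v[1],-v[0]); r=np.hypot(v[0],v[1])
    print(z,X.round(3),"swivel",sw.round(3),"r",r.round(3),"hinge dist",np.hypot(r-.125,z-.2).round(4),"tilt",np.arctan2(z-.2,r-.125).round(3),proj("side",X).round(1))
print(proj("side",[P+[-.125*np.cos(s),.125*np.sin(s),0] for s in(.8,.9,1,1.1)]).round(1),proj("top",[P+[-.125*np.cos(s),.125*np.sin(s),0] for s in(.8,.9,1,1.1)]).round(1))
for n,q in(("top",[278,224]),("side",[291,191]),("side",[292,198]),("side",[295,206])):
    print(n,q,depth(n,[q],np.load(n+"0.npz")["d"]))
E
```

```text
proj post top [[290.94022294 190.20204661]] [[291.14149508 197.23420854]] [[348.87966236 180.20679508]]
[291, 192] (array([0.54112353, 0.251917  , 0.30627579]), np.float64(0.009714940796148397))
[295, 205] (array([0.53967735, 0.25151701, 0.27475173]), np.float64(0.004555902549201203))
0.2 [0.553 0.26  0.2  ] swivel 1.044 r 0.205 hinge dist 0.08 tilt 0.0 [[288.1 233.1]]
0.25 [0.546 0.255 0.25 ] swivel 0.999 r 0.205 hinge dist 0.0944 tilt 0.558 [[291.4 214.4]]
0.27 [0.542 0.253 0.27 ] swivel 0.981 r 0.205 hinge dist 0.1064 tilt 0.718 [[292.7 206.7]]
0.28 [0.541 0.252 0.28 ] swivel 0.973 r 0.205 hinge dist 0.1133 tilt 0.784 [[293.4 202.8]]
0.3 [0.538 0.25  0.3  ] swivel 0.955 r 0.205 hinge dist 0.1284 tilt 0.893 [[294.8 194.9]]
[[301.4 217.2]
 [296.5 217.7]
 [291.6 217.9]
 [286.6 217.9]] [[313.6 217.2]
 [310.2 213.6]
 [307.2 209.7]
 [304.7 205.5]]
top [278, 224] [[0.5411426  0.25302166 0.28467127]]
side [291, 191] [[0.65482429 0.08490398 0.21993218]]
side [292, 198] [[0.64861206 0.09050979 0.20270723]]
side [295, 206] [[0.53401849 0.25635836 0.275088  ]]
```

```bash
python3 - <<'E'
from h import *
t=np.load("top0.npz")["p"]; s=np.load("side0.npz")["p"]
a=lambda p,x,y,w,h,k: cv2.resize(p[y:y+h,x:x+w,::-1],(int(w*k),int(h*k)),interpolation=cv2.INTER_CUBIC)
b=np.hstack([a(t,440,212,25,25,16),a(s,353,187,25,25,16)]).astype(float)*2
for i in range(0,800,80): cv2.line(b,(i,0),(i,8),(0,0,255)); cv2.putText(b,str((440+i//16) if i<400 else 353+(i-400)//16),(i,20),0,.4,(0,0,255))
for i in range(0,400,80): cv2.putText(b,f"{212+i//16}/{187+i//16}",(0,i),0,.4,(0,255,255)); cv2.line(b,(0,i),(8,i),(0,255,255))
cv2.imwrite("pics/z6.png",np.clip(b,0,255).astype(np.uint8))
b=np.hstack([a(s,350,185,45,75,8)]).astype(float)*2
cv2.imwrite("pics/z7.png",np.clip(b,0,255).astype(np.uint8))
dt=np.load("top0.npz")["d"]; ds=np.load("side0.npz")["d"]
np.set_printoptions(linewidth=200,suppress=True)
for v in range(216,234): print(v,[int(1000*depth("top",[[u,v]],dt)[0][2]) for u in range(428,470)])
E
```

```text
216 [4, 0, 0, -3, -1, -4, 0, 1, -2, -1, 2, -1, -3, -1, 0, 2, -1, 1, 0, 0, -2, 0, 0, 4, -4, 0, -2, 79, 87, 85, 91, 93, 94, 93, 101, 99, 106, 100, 102, 103, 102, 106]
217 [0, -3, 3, 3, 3, 0, -1, 0, 2, -2, 0, -1, 0, -3, 0, 0, 1, 4, 2, 5, 0, 0, 2, 0, 3, 75, 79, 75, 85, 88, 94, 95, 100, 96, 101, 104, 100, 105, 108, 103, 109, 109]
218 [-2, 0, -4, 4, 0, 4, 0, -5, 4, -1, -3, 0, 0, 1, -2, -2, -3, 4, 5, 4, -3, 3, 5, 2, 58, 68, 76, 74, 92, 93, 97, 98, 94, 93, 97, 105, 106, 103, 105, 111, 109, 112]
219 [4, -3, 0, 5, 1396, 2, 5, 1, 0, 1, -4, -2, -1, -1, -3, 2, 0, -2, 4, -2, 114, 113, 113, 114, 114, 75, 81, 95, 101, 104, 97, 101, 104, 106, 100, 102, 100, 104, 106, 100, 103, 108]
220 [-6, -1, 3, 0, 0, -7, 0, 0, 0, -2, 1, 3, 0, 11, 14, 22, 23, 13, 65, 108, 107, 109, 114, 123, 118, 119, 111, 107, 107, 106, 107, 101, 104, 100, 104, 102, 99, 103, 104, 103, 109, 109]
221 [-2, -1, 2, 0, 13, 9, 11, 20, 22, 27, 28, 27, 23, 22, 23, 22, 27, 25, 58, 106, 103, 108, 106, 113, 120, 118, 117, 111, 105, 109, 110, 111, 107, 102, 102, 102, 105, 103, 103, 106, 111, 110]
222 [3, 0, 12, 12, 21, 24, 20, 23, 26, 26, 22, 
[... 1434 characters left out ...]
4, 106, 102, 111]
230 [0, 0, -1, 11, 13, 29, 28, 25, 20, 25, 29, 37, 35, 37, 20, 21, 22, 18, 25, 58, 70, 71, 77, 76, 73, 73, 78, 72, 74, 81, 81, 86, 90, 89, 91, 92, 98, 95, 95, 43, 46, 43]
231 [2, -1, 2, 11, 16, 20, 21, 28, 26, 25, 24, 23, 28, 28, 24, 26, 24, 35, 27, 53, 59, 67, 68, 67, 59, 56, 61, 70, 79, 80, 85, 88, 88, 79, 42, 40, 40, 44, 40, 37, 42, 36]
232 [-1, 4, -5, 10, 14, 22, 24, 22, 26, 25, 27, 25, 26, 27, 27, 25, 29, 27, 27, 18, 33, 40, 41, 46, 40, 40, 62, 67, 74, 68, 66, 42, 38, 39, 39, 36, 35, 34, 29, 27, 24, 24]
233 [1, 0, 0, 0, 21, 17, 28, 28, 27, 21, 27, 24, 22, 23, 27, 22, 22, 18, 26, 27, 25, 33, 38, 41, 39, 41, 48, 50, 47, 43, 39, 36, 28, 27, 22, 19, 20, 13, 16, 19, 17, 15]
```

View pics/z6.png

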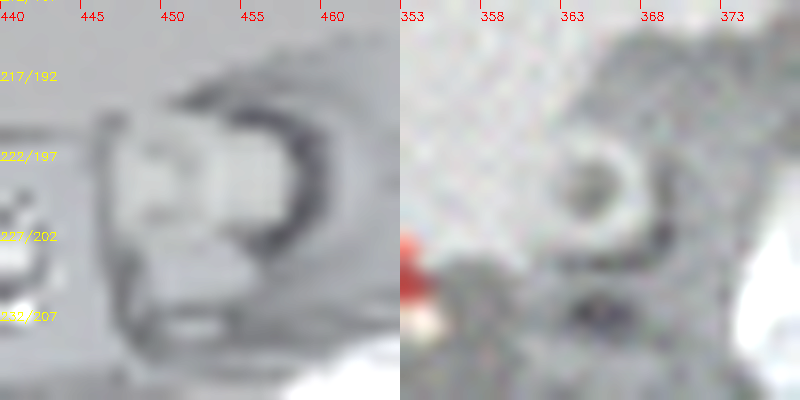

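View pics/z7.png

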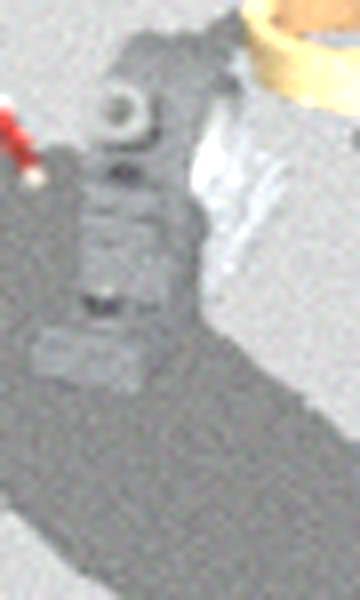

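```bash
python3 - <<'E'
from h import *
np.set_printoptions(suppress=True,precision=4)
m,e=two([449.5,223.2],[364.4,198.3]); print("mouth",m,e)
print(plane("top",[[449.5,223.2]],.111),plane("side",[[364.4,198.3]],.111))
d=np.load("top0.npz")["d"]
uu,vv=np.meshgrid(np.arange(422,508),np.arange(205,245)); q=np.c_[uu.ravel(),vv.ravel()]
X=depth("top",q,d); ok=(X[:,2]>.012)&(X[:,2]<.14); X=X[ok]; q=q[ok]
r=cv2.minAreaRect(X[:,:2].astype(np.float32)); print(r); print(cv2.boxPoints(r))
mask=np.zeros((480,640),np.uint8); mask[q[:,1],q[:,0]]=1
f=X[(X[:,2]<.032)]; L=f[f[:,1]>-.18]; R=f[f[:,1]<-.29]
for n,A in(("L",L),("R",R)):
    print(n,len(A),np.percentile(A[:,0],[2,98]),np.percentile(A[:,1],[2,98]),A[:,:2].mean(0))
E
```

```text
mouth [ 0.5599 -0.1899  0.1091] 0.00028467131764502824
[[ 0.5597 -0.1894  0.111 ]] [[ 0.558  -0.1861  0.111 ]]
((0.5655621886253357, -0.2572529911994934), (0.048072390258312225, 0.19536860287189484), 4.703734397888184)
[[ 0.5336 -0.1619]
 [ 0.5496 -0.3566]
 [ 0.5975 -0.3526]
 [ 0.5815 -0.1579]]
L 119 [0.5354 0.5801] [-0.1795 -0.1604] [ 0.5577 -0.1691]
R 115 [0.5474 0.5963] [-0.3547 -0.2965] [ 0.5649 -0.3374]
```

```bash
cat >> h.py <<'E'
from scipy.spatial.transform import Rotation as Ro, Slerp
def pose():
    s=sensors.state(); return np.array(s["eef_pos"]),Ro.from_rotvec(s["orientation"]),s
def Rdown(xdir):      # tool z down, tool x along horizontal xdir
    x=np.array([xdir[0],xdir[1],0.]);x/=np.linalg.norm(x); z=np.array([0,0,-1.]); return Ro.from_matrix(np.c_[x,np.cross(z,x),z])
def Rrod(pin,jaw_hint,R=None): # tool y along +-pin axis given; z ~ perpendicular to pin, most downward
    pin=pin/np.linalg.norm(pin); z=np.array([0,0,-1.]); z=z-pin*(z@pin); z/=np.linalg.norm(z)
    x=np.cross(pin,z); x*=np.sign(x@np.array(jaw_hint)); return Ro.from_matrix(np.c_[x,np.cross(z,x),z])
def plan(P,R,n):
    p,r,s=pose(); dr=(r.inv()*R).as_rotvec(); rows=[]
    for i in range(n):
        a=r*Ro.from_rotvec(dr*i/n); rows.append((a.inv().apply(np.array(P)-p)/n*1000).round(1))
    print("dist mm",(np.linalg.norm(np.array(P)-p)*1000).round(1),"world d",((np.array(P)-p)*1000).round(1),"rot deg total",np.degrees(dr).round(2)," per row",np.degrees(dr/n).round(2))
    for x in rows: print("  ",x.tolist())
E
python3 - <<'E'
from h import *
p,r,s=pose(); print(p,r.as_matrix().round(3))
ball=np.array([.5415,.2525,.2765])
for sg in(1,-1):
    plan(ball+[0,0,.08],Rdown([.83*sg,.56*sg]),25)
E
```

```text
[ 0.15135105 -0.52828202  0.21791125] [[ 0.275 -0.961 -0.   ]
 [-0.961 -0.275  0.002]
 [-0.002 -0.    -1.   ]]
dist mm 883.8 world d [390.1 780.8 138.6] rot deg total [-1.0000e-01  4.0000e-02 -1.0803e+02]  per row [-0.    0.   -4.32]
   [-25.7, -23.6, -5.5]
   [-23.9, -25.5, -5.5]
   [-21.9, -27.2, -5.5]
   [-19.8, -28.8, -5.5]
   [-17.6, -30.2, -5.5]
   [-15.2, -31.4, -5.5]
   [-12.8, -32.5, -5.5]
   [-10.3, -33.4, -5.5]
   [-7.8, -34.0, -5.5]
   [-5.2, -34.5, -5.5]
   [-2.6, -34.8, -5.5]
   [0.0, -34.9, -5.5]
   [2.7, -34.8, -5.5]
   [5.3, -34.5, -5.5]
   [7.9, -34.0, -5.5]
   [10.4, -33.3, -5.5]
   [12.9, -32.4, -5.5]
   [15.3, -31.4, -5.5]
   [17.6, -30.1, -5.5]
   [19.8, -28.7, -5.5]
   [21.9, -27.2, -5.5]
   [23.9, -25.4, -5.5]
   [25.8, -23.5, -5.5]
   [27.5, -21.5, -5.5]
   [29.0, -19.4, -5.5]
dist mm 883.8 world d [390.1 780.8 138.6] rot deg total [4.000e-02 9.000e-02 7.197e+01]  per row [0.   0.   2.88]
   [-25.7, -23.6, -5.5]
   [-26.9, -22.3, -5.5]
   [-28.0, -20.9, -5.5]
   [-29.0, -19.5, -5.5]
   [-29.9, -18.0, -5.5]
   [-30.8, -16.5, -5.5]
   [-31.6, -14.9, -5.5]
   [-32.3, -13.3, -5.5]
   [-32.9, -11.7, -5.5]
   [-33.5, -10.0, -5.5]
   [-33.9, -8.3, -5.5]
   [-34.3, -6.6, -5.5]
   [-34.6, -4.8, -5.5]
   [-34.8, -3.1, -5.5]
   [-34.9, -1.4, -5.5]
   [-34.9, 0.4, -5.5]
   [-34.9, 2.2, -5.5]
   [-34.7, 3.9, -5.5]
   [-34.5, 5.6, -5.5]
   [-34.1, 7.4, -5.5]
   [-33.7, 9.1, -5.5]
   [-33.2, 10.7, -5.5]
   [-32.6, 12.4, -5.5]
   [-32.0, 14.0, -5.5]
   [-31.2, 15.6, -5.5]
```

```bash
python3 -m crank '[{"xyz":[-26,-24,-14],"delta_rot":[0,0,-4.3]},{"xyz":[-24,-26,-14],"delta_rot":[0,0,-4.3]},{"xyz":[-22,-27,-14],"delta_rot":[0,0,-4.3]},{"xyz":[-20,-29,-14],"delta_rot":[0,0,-4.3]},{"xyz":[-18,-30,-14],"delta_rot":[0,0,-4.3]},{"xyz":[-15,-31,-14],"delta_rot":[0,0,-4.3]},{"xyz":[-13,-32,-14],"delta_rot":[0,0,-4.3]},{"xyz":[-10,-33,-14],"delta_rot":[0,0,-4.3]},{"xyz":[-8,-34,-14],"delta_rot":[0,0,-4.3]},{"xyz":[-5,-34,-14],"delta_rot":[0,0,-4.3]}]' -0.2 10; python3 - <<'E'
from h import *
ball=np.array([.5415,.2525,.2765])
plan(ball+[0,0,.08],Rdown([.83,.56]),20); print(pose()[2]["joint_pos"])
E
```

```text
clock: 1.1
eef_pos: [0.3056, -0.2044, 0.3583]
orientation: [-3.023, 0.805, 0.01]
force: [0.4, -0.3, 0.2]
finger_gap: 0.402
dist mm 514.2 world d [235.9 456.9  -1.8] rot deg total [ -0.91   0.15 -63.82]  per row [-0.05  0.01 -3.19]
   [-1.1, -25.7, 0.4]
   [0.3, -25.7, 0.4]
   [1.7, -25.6, 0.4]
   [3.2, -25.5, 0.3]
   [4.6, -25.3, 0.3]
   [6.0, -25.0, 0.3]
   [7.4, -24.6, 0.3]
   [8.7, -24.2, 0.3]
   [10.1, -23.7, 0.2]
   [11.4, -23.1, 0.2]
   [12.6, -22.4, 0.2]
   [13.9, -21.7, 0.2]
   [15.0, -20.9, 0.2]
   [16.2, -20.0, 0.2]
   [17.3, -19.1, 0.1]
   [18.3, -18.1, 0.1]
   [19.3, -17.0, 0.1]
   [20.2, -15.9, 0.1]
   [21.0, -14.8, 0.1]
   [21.8, -13.6, 0.1]
[-0.90297408 -0.14021862  1.63050639  0.00695023  1.66485604 -0.3820465 ]
```

```bash
python3 -m crank '[{"xyz":[0,-39,0],"delta_rot":[0,0,-5]},{"xyz":[2,-39,0],"delta_rot":[0,0,-5]},{"xyz":[6,-38,0],"delta_rot":[0,0,-5]},{"xyz":[9,-37,0],"delta_rot":[0,0,-5]},{"xyz":[12,-36,0],"delta_rot":[0,0,-5]},{"xyz":[15,-35,0],"delta_rot":[0,0,-5]},{"xyz":[18,-34,0],"delta_rot":[0,0,-5]},{"xyz":[21,-32,0],"delta_rot":[0,0,-5]},{"xyz":[24,-30,0],"delta_rot":[0,0,-5]},{"xyz":[27,-28,0],"delta_rot":[0,0,-5]}]' ; python3 - <<'E'
from h import *
ball=np.array([.5415,.2525,.2765])
plan(ball+[0,0,.08],Rdown([.83,.56]),5)
E
```

```text
clock: 2.1
eef_pos: [0.4866, 0.1524, 0.3629]
orientation: [-3.072, -0.604, -0.001]
force: [0.4, 0.2, -0.5]
finger_gap: 0.398
dist mm 114.4 world d [ 54.9 100.1  -6.4] rot deg total [ -0.6   -0.22 -11.76]  per row [-0.12 -0.04 -2.35]
   [17.8, -14.4, 1.5]
   [18.3, -13.6, 1.4]
   [18.9, -12.9, 1.4]
   [19.4, -12.1, 1.3]
   [19.9, -11.3, 1.3]
```

```bash
python3 -m crank '[{"xyz":[18,-15,1],"delta_rot":[0,0,-2.4]},{"xyz":[18,-14,1],"delta_rot":[0,0,-2.4]},{"xyz":[19,-13,1],"delta_rot":[0,0,-2.4]},{"xyz":[19,-12,1],"delta_rot":[0,0,-2.4]},{"xyz":[20,-11,1],"delta_rot":[0,0,-2.4]},{"xyz":[0,0,0],"delta_rot":[0,0,0]}]' ; python3 - <<'E'
from h import *
ball=np.array([.5415,.2525,.2765])
plan(ball-[0,0,.019],Rdown([.83,.56]),10)
p,d=eyes.snapshot("side"); t,_=eyes.snapshot("top")
a=lambda p,x,y,w,h,k: cv2.resize(p[y:y+h,x:x+w,::-1],(int(w*k),int(h*k)),interpolation=cv2.INTER_CUBIC)
cv2.imwrite("pics/a1.png",np.hstack([a(p,250,140,90,130,4.4),a(t,240,150,90,130,4.4)]))
E
```

```text
clock: 2.7
eef_pos: [0.5415, 0.2631, 0.3536]
orientation: [-2.982, -0.948, 0.01]
force: [0.5, 1.1, -0.0]
finger_gap: 0.398
dist mm 96.7 world d [  0.  -10.6 -96.1] rot deg total [-0.8   0.12  1.27]  per row [-0.08  0.01  0.13]
   [-0.6, 1.0, 9.6]
   [-0.6, 1.0, 9.6]
   [-0.6, 1.0, 9.6]
   [-0.6, 1.0, 9.6]
   [-0.6, 1.0, 9.6]
   [-0.6, 0.9, 9.6]
   [-0.6, 0.9, 9.6]
   [-0.6, 0.9, 9.6]
   [-0.6, 0.9, 9.6]
   [-0.6, 0.9, 9.6]
```

View pics/a1.png

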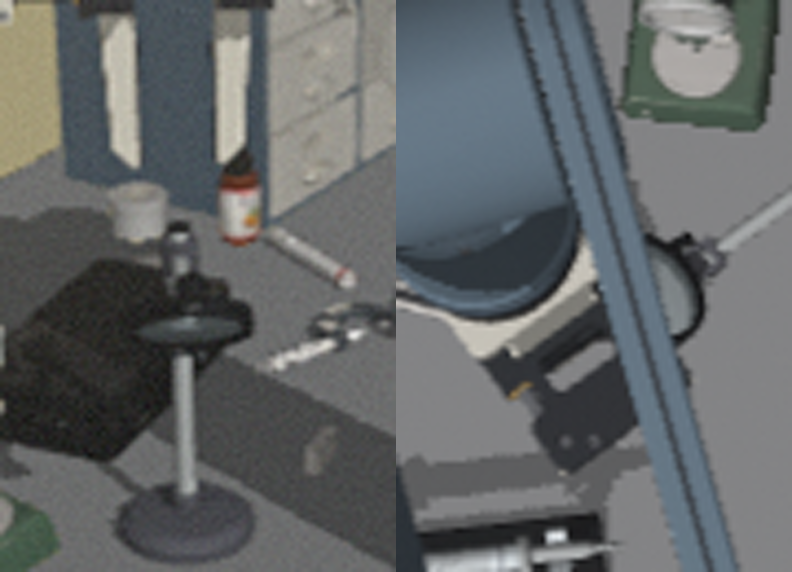

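The two fingers hang above the ball, at about x = 277 and 303 in the side view, with the ball at (295,205). After a small correction in -y I can go straight down.

```bash
python3 -m crank '[{"xyz":[-3,5,0],"delta_rot":[-0.4,0,0.6]},{"xyz":[-3,5,0],"delta_rot":[-0.4,0,0.6]},{"xyz":[0,0,12],"delta_rot":[0,0,0]},{"xyz":[0,0,12],"delta_rot":[0,0,0]},{"xyz":[0,0,12],"delta_rot":[0,0,0]},{"xyz":[0,0,12],"delta_rot":[0,0,0]},{"xyz":[0,0,0],"delta_rot":[0,0,0]}]' ; python3 - <<'E'
from h import *
ball=np.array([.5415,.2525,.2765])
plan(ball-[0,0,.019],Rdown([.83,.56]),4)
p,d=eyes.snapshot("side")
a=lambda p,x,y,w,h,k: cv2.resize(p[y:y+h,x:x+w,::-1],(int(w*k),int(h*k)),interpolation=cv2.INTER_CUBIC)
cv2.imwrite("pics/a2.png",a(p,265,160,60,70,8))
E
```

```text
clock: 3.5
eef_pos: [0.5398, 0.2441, 0.3024]
orientation: [3.005, 0.903, -0.004]
force: [-0.6, 0.4, 0.1]
finger_gap: 0.4
dist mm 45.7 world d [  1.7   8.4 -44.9] rot deg total [ 0.17  0.2  -0.55]  per row [ 0.04  0.05 -0.14]
   [1.6, -1.5, 11.2]
   [1.5, -1.5, 11.2]
   [1.5, -1.5, 11.2]
   [1.5, -1.5, 11.2]
```

View pics/a2.png

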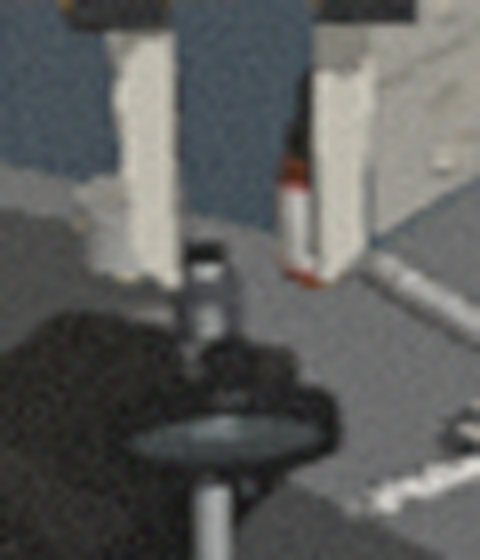

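```bash
python3 -m crank '[{"xyz":[1,-2,9],"delta_rot":[0,0,0]},{"xyz":[1,-2,9],"delta_rot":[0,0,0]},{"xyz":[0,-1,9],"delta_rot":[0,0,0]},{"xyz":[0,-1,8],"delta_rot":[0,0,0]},{"xyz":[0,0,3],"delta_rot":[0,0,0]},{"xyz":[0,0,0],"delta_rot":[0,0,0]}]' ; python3 - <<'E'
from h import *
ball=np.array([.5415,.2525,.2765])
plan(ball-[0,0,.019],Rdown([.83,.56]),1)
p,d=eyes.snapshot("side")
a=lambda p,x,y,w,h,k: cv2.resize(p[y:y+h,x:x+w,::-1],(int(w*k),int(h*k)),interpolation=cv2.INTER_CUBIC)
cv2.imwrite("pics/a3.png",a(p,265,160,60,70,8))
E
```

```text
clock: 4.15
eef_pos: [0.5386, 0.2515, 0.2622]
orientation: [3.004, 0.905, -0.001]
force: [-0.4, -0.4, 0.9]
finger_gap: 0.397
dist mm 5.6 world d [ 2.9  1.  -4.7] rot deg total [ 0.21  0.1  -0.49]  per row [ 0.21  0.1  -0.49]
   [3.0, 0.7, 4.7]
```

View pics/a3.png

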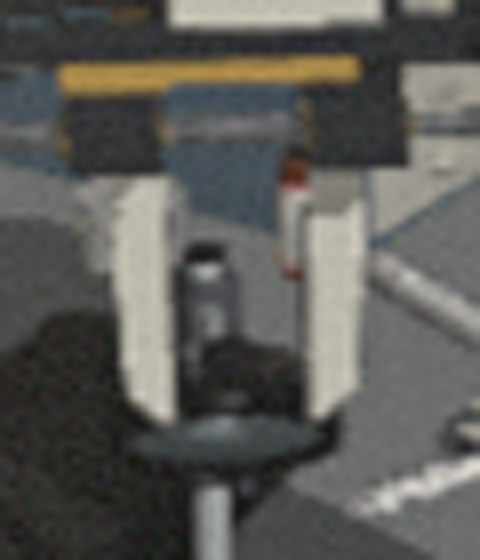

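```bash
python3 -m crank '[{"xyz":[1.5,0.5,3],"delta_rot":[0,0,0]},{"xyz":[0,0,1],"delta_rot":[0,0,0]},{"xyz":[0,0,0],"delta_rot":[0,0,0]}]'; python3 -m crank '[{"xyz":[0,0,0],"delta_rot":[0,0,0]},{"xyz":[0,0,0],"delta_rot":[0,0,0]},{"xyz":[0,0,0],"delta_rot":[0,0,0]},{"xyz":[0,0,0],"delta_rot":[0,0,0]}]' -1 12;
```

```text
clock: 4.5
eef_pos: [0.541, 0.2519, 0.2591]
orientation: [3.004, 0.904, 0.003]
force: [0.1, -0.7, -0.8]
finger_gap: 0.397
clock: 4.9
eef_pos: [0.5414, 0.252, 0.2596]
orientation: [3.005, 0.904, 0.005]
force: [0.4, 0.5, -1.0]
finger_gap: 0.185
```

```bash
cat >> h.py <<'E'
POST=np.array([.6565,.0825,.2])
def ballpos(s,t): r=.125+.111*np.cos(t); return POST+[-r*np.cos(s),r*np.sin(s),.111*np.sin(t)]
def balljt(X): 
    v=np.array(X)-POST; s=np.arctan2(v[1],-v[0]); r=np.hypot(v[0],v[1]); return s,np.arctan2(v[2],r-.125),np.hypot(v[2],r-.125)
def arc(n,frac=1.,send=0.,tend=0.):
    p,r,s=pose(); g=p-.019*r.as_matrix()[:,2]; sw,ti,d=balljt(g); print("swivel,tilt,dist",sw,ti,d,"force",s["force"].round(1))
    cur=p;cr=r
    for i in range(1,n+1):
        k=i/n*frac; S=sw+(send-sw)*k;T=ti+(tend-ti)*k
        R=Rdown([np.sin(S),np.cos(S)]); P=ballpos(S,T)-[0,0,.019]
        print((cr.inv().apply(P-cur)*1000).round(1).tolist(),np.degrees((cr.inv()*R).as_rotvec()).round(1).tolist()); cur=P;cr=R
E
python3 -c "
from h import *
arc(10,.4)"
```

```text
swivel,tilt,dist 0.9740645123120637 0.7770613639138498 0.11215447073998422 force [ 0.4  0.5 -1. ]
[-8.1, -1.4, 3.3] [0.3, -0.1, -2.9]
[-8.1, -2.1, 2.6] [0.0, 0.0, -2.2]
[-8.2, -2.1, 2.6] [0.0, 0.0, -2.2]
[-8.3, -2.0, 2.7] [0.0, 0.0, -2.2]
[-8.4, -1.9, 2.8] [0.0, 0.0, -2.2]
[-8.5, -1.8, 2.8] [0.0, 0.0, -2.2]
[-8.5, -1.7, 2.9] [0.0, 0.0, -2.2]
[-8.6, -1.6, 3.0] [0.0, 0.0, -2.2]
[-8.7, -1.5, 3.0] [0.0, 0.0, -2.2]
[-8.7, -1.4, 3.1] [0.0, 0.0, -2.2]
```

```bash
python3 -m crank '[{"xyz":[-8,-2,3],"delta_rot":[0,0,-2.5]},{"xyz":[-8,-2,2.6],"delta_rot":[0,0,-2.2]},{"xyz":[-8,-2,2.6],"delta_rot":[0,0,-2.2]},{"xyz":[-8,-2,2.7],"delta_rot":[0,0,-2.2]},{"xyz":[-8.5,-2,2.8],"delta_rot":[0,0,-2.2]}]'; python3 -c "
from h import *
arc(10,.5); print(pose()[2]['torque'])"
```

```text
clock: 5.4
eef_pos: [0.507, 0.235, 0.2481]
orientation: [2.895, 1.204, 0.021]
force: [2.1, -0.0, 0.5]
finger_gap: 0.179
swivel,tilt,dist 0.7944751587765788 0.6472701386636808 0.11130795272811242 force [ 2.1 -0.   0.5]
[-8.8, -2.1, 3.0] [0.6, -0.6, -1.6]
[-8.6, -1.9, 3.0] [0.0, 0.0, -2.3]
[-8.7, -1.8, 3.0] [0.0, 0.0, -2.3]
[-8.8, -1.7, 3.1] [0.0, 0.0, -2.3]
[-8.9, -1.6, 3.1] [0.0, 0.0, -2.3]
[-8.9, -1.4, 3.2] [0.0, 0.0, -2.3]
[-9.0, -1.3, 3.3] [0.0, 0.0, -2.3]
[-9.0, -1.2, 3.3] [0.0, 0.0, -2.3]
[-9.1, -1.1, 3.3] [0.0, 0.0, -2.3]
[-9.1, -1.0, 3.4] [0.0, 0.0, -2.3]
[-0.06894515 -0.45952451 -0.00944363]
```

Tracking is good: the ball-to-hinge distance works out at 0.111 and the force is small. Continuing.

```bash
python3 -m crank '[{"xyz":[-9,-2,3],"delta_rot":[0.6,-0.6,-1.6]},{"xyz":[-8.6,-2,3],"delta_rot":[0,0,-2.3]},{"xyz":[-8.7,-1.8,3],"delta_rot":[0,0,-2.3]},{"xyz":[-8.8,-1.7,3.1],"delta_rot":[0,0,-2.3]},{"xyz":[-8.9,-1.6,3.1],"delta_rot":[0,0,-2.3]},{"xyz":[-8.9,-1.4,3.2],"delta_rot":[0,0,-2.3]},{"xyz":[-9,-1.3,3.3],"delta_rot":[0,0,-2.3]},{"xyz":[-9,-1.2,3.3],"delta_rot":[0,0,-2.3]},{"xyz":[-9,-1,3.3],"delta_rot":[0,0,-2.3]}]'; python3 -c "
from h import *
arc(10,.9); print(pose()[2]['torque'])"
```

```text
clock: 6.3
eef_pos: [0.4533, 0.1801, 0.2247]
orientation: [2.629, 1.71, 0.03]
force: [-0.2, 0.9, 1.8]
finger_gap: 0.182
swivel,tilt,dist 0.44666129039788866 0.40923102956486185 0.10977216744034199 force [-0.2  0.9  1.8]
[-9.4, -3.1, 3.1] [0.9, -0.8, -0.6]
[-9.2, -1.2, 3.8] [0.0, 0.0, -2.3]
[-9.3, -1.1, 3.9] [0.0, 0.0, -2.3]
[-9.3, -0.9, 3.9] [0.0, 0.0, -2.3]
[-9.4, -0.8, 4.0] [0.0, 0.0, -2.3]
[-9.4, -0.6, 4.0] [0.0, 0.0, -2.3]
[-9.4, -0.5, 4.0] [0.0, 0.0, -2.3]
[-9.5, -0.4, 4.1] [0.0, 0.0, -2.3]
[-9.5, -0.2, 4.1] [0.0, 0.0, -2.3]
[-9.5, -0.1, 4.1] [0.0, 0.0, -2.3]
[ 0.31352115 -0.13563904 -0.01089643]
```

```bash
python3 -m crank '[{"xyz":[-9.4,-2.5,3.2],"delta_rot":[0.9,-0.8,-0.6]},{"xyz":[-9.2,-1.2,3.8],"delta_rot":[0,0,-2.3]},{"xyz":[-9.3,-1,3.9],"delta_rot":[0,0,-2.3]},{"xyz":[-9.3,-1,3.9],"delta_rot":[0,0,-2.3]},{"xyz":[-9.4,-0.8,4],"delta_rot":[0,0,-2.3]},{"xyz":[-9.4,-0.6,4],"delta_rot":[0,0,-2.3]},{"xyz":[-9.4,-0.5,4],"delta_rot":[0,0,-2.3]},{"xyz":[-9,-0.4,4],"delta_rot":[0,0,-2.3]}]'; python3 -c "
from h import *
arc(4,1); print(pose()[2]['torque'])"
```

```text
clock: 7.1
eef_pos: [0.4255, 0.1106, 0.196]
orientation: [2.35, 2.085, 0.006]
force: [0.7, 0.3, 1.6]
finger_gap: 0.18
swivel,tilt,dist 0.12087959707771354 0.137826419803178 0.10882177251919777 force [0.7 0.3 1.6]
[-7.2, -2.6, 3.5] [0.1, -0.1, -1.6]
[-7.1, -0.2, 3.8] [0.0, 0.0, -1.7]
[-7.1, -0.1, 3.8] [0.0, 0.0, -1.7]
[-7.1, 0.0, 3.8] [0.0, 0.0, -1.7]
[ 0.25057067 -0.29542498 -0.08595444]
```

```bash
python3 -m crank '[{"xyz":[-6.5,-1,3.4],"delta_rot":[0,0,-1.6]},{"xyz":[-6.5,0,3.6],"delta_rot":[0,0,-1.7]},{"xyz":[-6,0,3.5],"delta_rot":[0,0,-1.7]},{"xyz":[-3,0,1.5],"delta_rot":[0,0,-1]},{"xyz":[0,0,0],"delta_rot":[0,0,0]}]'; python3 - <<'E'
from h import *
arc(1,1)
p,d=eyes.snapshot("side"); t,_=eyes.snapshot("top")
cv2.imwrite("pics/b0.png",np.hstack([p[100:320,180:420,::-1],t[100:320,200:440,::-1]]))
E
```

```text
clock: 7.6
eef_pos: [0.4231, 0.0874, 0.1843]
orientation: [-2.236, -2.204, -0.006]
force: [0.1, 0.6, -1.0]
finger_gap: 0.182
swivel,tilt,dist 0.020817651262717857 0.030566821136242088 0.10856482216934966 force [ 0.1  0.6 -1. ]
[-5.0, -2.5, 3.3] [0.1, -0.2, -0.8]
```

View pics/b0.png

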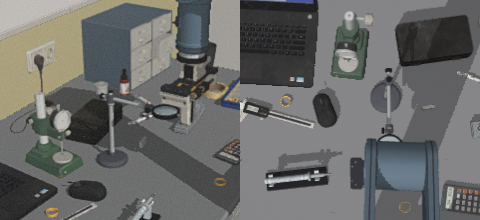

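```bash
python3 -m crank '[{"xyz":[-4.5,0,3],"delta_rot":[0,0,-0.8]},{"xyz":[-0.5,0,0.3],"delta_rot":[0,0,0]},{"xyz":[0,0,0],"delta_rot":[0,0,0]}]'; python3 - <<'E'
from h import *
arc(1,1)
p,d=eyes.snapshot("side"); t,dt=eyes.snapshot("top"); np.savez("b1.npz",p=p,d=d,t=t,dt=dt)
a=lambda p,x,y,w,h,k: cv2.resize(p[y:y+h,x:x+w,::-1],(int(w*k),int(h*k)),interpolation=cv2.INTER_CUBIC)
b=np.hstack([a(p,280,175,100,75,6.)]); b=np.clip(b*1.7,0,255).astype(np.uint8)
for s,tt,c in((0,0,(0,255,0)),(.1,0,(0,0,255)),(0,.1,(255,0,255))):
    ax=np.array([-np.cos(s),np.sin(s),0]); h=POST+.125*ax; u=ax*np.cos(tt)+np.array([0,0,np.sin(tt)]); pts=[POST,h,h+.045*u,h+.111*u]
    q=proj("side",pts); q=(q-[280,175]+.5)*6
    for i in range(3): cv2.line(b,tuple(q[i].astype(int)),tuple(q[i+1].astype(int)),c,1)
cv2.imwrite("pics/b1.png",b)
b=np.clip(a(t,330,160,50,75,8)*1.5,0,255).astype(np.uint8)
q=(proj("top",[POST,ballpos(0,0)])-[330,160]+.5)*8
cv2.line(b,tuple(q[0].astype(int)),tuple(q[1].astype(int)),(0,255,0),1)
cv2.imwrite("pics/b2.png",b)
E
```

```text
clock: 8.0
eef_pos: [0.4231, 0.0827, 0.181]
orientation: [-2.22, -2.221, -0.006]
force: [0.7, 0.7, 0.9]
finger_gap: 0.18
swivel,tilt,dist 0.0005391664703562534 0.00015586745373277362 0.10841477089962573 force [0.7 0.7 0.9]
[-0.2, -2.6, 0.0] [0.1, -0.2, 0.0]
```

View pics/b1.png

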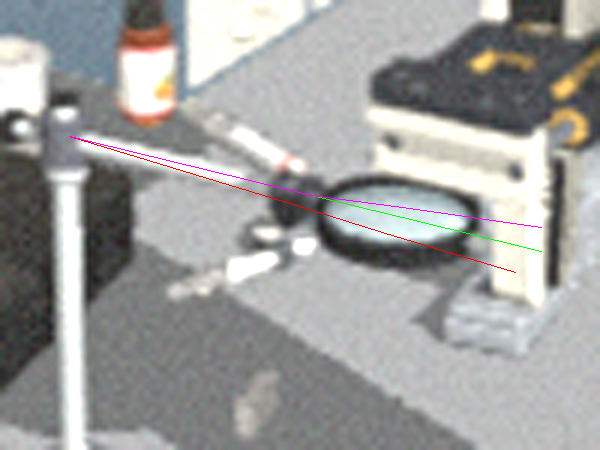

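View pics/b2.png

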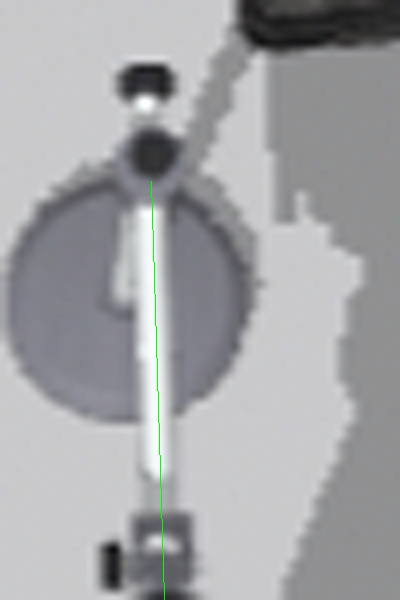

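```bash
python3 - <<'E'
from h import *
t=np.load("top0.npz")["p"].astype(float).mean(2)
pts=[]
for u in list(range(20,340,5))+list(range(450,610,5)):
    col=cv2.GaussianBlur(t[:,u:u+1],(1,5),0)[310:350,0]; g=np.diff(col); k=g.argmin(); pts.append([u,310+k+.5])
X=plane("top",pts,0.0)
for _ in range(3):
    c=np.polyfit(X[:,1],X[:,0],1); r=X[:,0]-np.polyval(c,X[:,1]); X=X[abs(r)<.006]
print(c,len(X),r.std())
for lo,hi in((-.7,-.1),(.1,.5),(.5,1.2)):
    m=(X[:,1]>lo)&(X[:,1]<hi); print(lo,m.sum(),X[m,0].mean() if m.any() else 0)
E
```

```text
[0.00075899 0.27438501] 96 0.0009000720209328119
-0.7 32 0.27413411618200695
0.1 27 0.2743377042829934
0.5 37 0.2751116674237373
```

The desk edge is square to world x, and in both views the arm overlay lies on the swivel 0, tilt 0 line. I'll release.

```bash
python3 -m crank '[{"xyz":[0,0,0],"delta_rot":[0,0,0]},{"xyz":[0,0,0],"delta_rot":[0,0,0]},{"xyz":[0,0,0],"delta_rot":[0,0,0]},{"xyz":[0,0,-10],"delta_rot":[0,0,0]},{"xyz":[0,0,-20],"delta_rot":[0,0,0]},{"xyz":[0,0,-25],"delta_rot":[0,0,0]},{"xyz":[0,0,-25],"delta_rot":[0,0,0]},{"xyz":[0,0,-5],"delta_rot":[0,0,0]}]' -0.3; python3 - <<'E'
from h import *
p,d=eyes.snapshot("side"); np.savez("b3.npz",p=p,d=d)
a=lambda p,x,y,w,h,k: cv2.resize(p[y:y+h,x:x+w,::-1],(int(w*k),int(h*k)),interpolation=cv2.INTER_CUBIC)
b=np.hstack([a(p,280,175,100,75,8.)]); b=np.clip(b*1.7,0,255).astype(np.uint8)
for X in (POST,ballpos(0,0),ballpos(.05,0),ballpos(0,.05)):
    q=(proj("side",X)[0]-[280,175]+.5)*8; cv2.circle(b,tuple(q.astype(int)),3,(0,255,0),1)
th=np.linspace(0,6.28,90); C=POST+[-.17,0,0]
q=(proj("side",C+.036*np.c_[np.cos(th),np.sin(th),th*0]+[0,0,.006])-[280,175]+.5)*8
cv2.polylines(b,[q.astype(int)],True,(0,255,0),1)
cv2.imwrite("pics/b3.png",b)
print(pose()[2]["joint_pos"].round(3))
O=np.array([.431,.3005,.055]); dr=np.array([.0872,-.996,0]); g=O-.06*dr; print(g)
plan(g-[0,0,.019]+[0,0,.1],Rdown([.996,.0872]),12)
E
```

```text
clock: 8.9
eef_pos: [0.4213, 0.0825, 0.2699]
orientation: [-2.218, -2.219, -0.0]
force: [0.2, 0.5, -0.6]
finger_gap: 0.352
[-0.07   0.005  1.708  0.003  1.432 -1.642]
[0.425768 0.36026  0.055   ]
dist mm 308.2 world d [   4.7  277.8 -133.4] rot deg total [-0.27  0.   85.04]  per row [-0.02  0.    7.09]
   [23.1, 0.4, 11.2]
   [23.0, -2.4, 11.2]
   [22.5, -5.2, 11.2]
   [21.7, -8.0, 11.2]
   [20.5, -10.6, 11.2]
   [19.1, -13.1, 11.2]
   [17.3, -15.3, 11.2]
   [15.3, -17.3, 11.2]
   [13.0, -19.1, 11.1]
   [10.6, -20.6, 11.1]
   [8.0, -21.7, 11.1]
   [5.2, -22.5, 11.1]
```

View pics/b3.png

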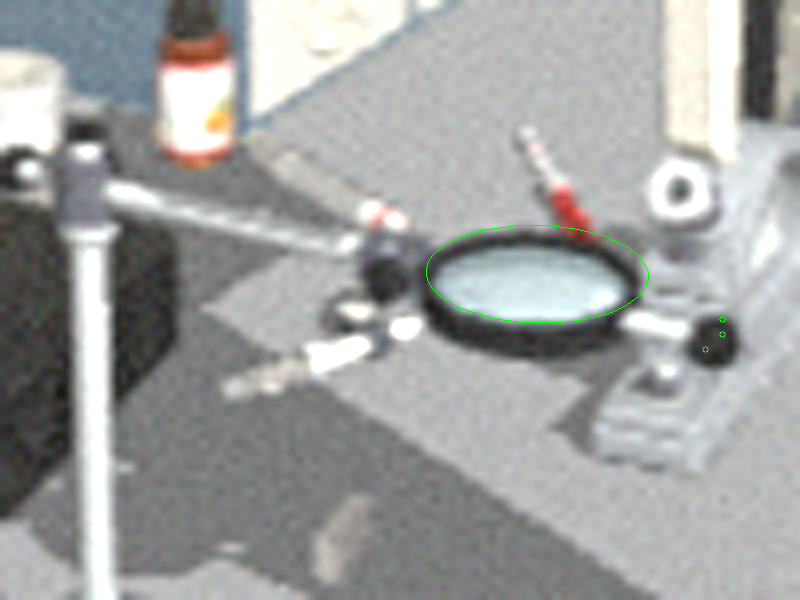

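```bash
python3 - <<'E'
from h import *
z=np.load("b1.npz"); t=z["t"].astype(float).mean(2); s=np.load("b3.npz")["p"].astype(float).mean(2)
# top: rows 187..218, bright pixels in cols 344..356
P=[]
for v in range(188,218):
    w=np.clip(t[v,344:356]-150,0,None); P.append([ (w*np.arange(344,356)).sum()/w.sum(), v]) if w.sum()>30 else 0
P=np.array(P); X=plane("top",P,.2); c=np.polyfit(X[:,0],X[:,1],1); print("top arm dy/dx",c[0], "y at post x",np.polyval(c,.6565),"at hinge",np.polyval(c,.5315),len(P),(X[:,1]-np.polyval(c,X[:,0])).std())
# side: cols 294..323
P=[]
for u in range(295,323):
    v0=int(198+ (u-294)*.22); w=np.clip(s[v0-4:v0+7,u]-140,0,None)
    if w.sum()>20: P.append([u,(w*np.arange(v0-4,v0+7)).sum()/w.sum()])
P=np.array(P); print(np.polyfit(P[:,0],P[:,1],1)); print(P[::5].round(1).tolist())
q=proj("side",[POST,POST-[.125,0,0],ballpos(0,0)]); print(q, (q[1]-q[0])[1]/(q[1]-q[0])[0])
d=np.load("b3.npz")["d"]
# ball & rim depth
for n,uv in(("ball",[369,217]),("rimfar",[346,206]),("rimnear",[346,216]),("rimleft",[334,211]),("rimright",[358,212])): print(n,depth("side",[uv],d)[0].round(4))
E
```

```text
Traceback (most recent call last):
  File "h.py", line 12, in plane
    o,d=ray(n,uv); return o+d*((z-o[2])/d[:,2])[:,None]
        ~~~^^^^^^
  File "h.py", line 8, in ray
    K,D,E=cam(n); p=cv2.undistortPoints(np.array(uv,float).reshape(-1,1,2),K,D).reshape(-1,2)
                    ~~~~~~~~~~~~~~~~~~~^^^^^^^^^^^^^^^^^^^^^^^^^^^^^^^^^^^^^^^^
cv2.error: OpenCV(4.12.0) /io/opencv/modules/calib3d/src/undistort.dispatch.cpp:347: error: (-215:Assertion failed) CV_IS_MAT(_src) && CV_IS_MAT(_dst) && (_src->rows == 1 || _src->cols == 1) && (_dst->rows == 1 || _dst->cols == 1) && _src->cols + _src->rows - 1 == _dst->rows + _dst->cols - 1 && (CV_MAT_TYPE(_src->type) == CV_32FC2 || CV_MAT_TYPE(_src->type) == CV_64FC2) && (CV_MAT_TYPE(_dst->type) == CV_32FC2 || CV_MAT_TYPE(_dst->type) == CV_64FC2) in function 'cvUndistortPointsInternal'
```

```bash
python3 - <<'E'
from h import *
z=np.load("b1.npz"); t=z["t"].astype(float).mean(2); s=np.load("b3.npz")["p"].astype(float).mean(2)
print(t[200,342:358].round()); print(s[200:215,310].round())
P=[]
for v in range(188,218):
    x=t[v,345:355]; w=np.clip(x-np.median(t[v,342:358])-12,0,None)
    if w.sum()>15: P.append([ (w*np.arange(345,355)).sum()/w.sum(), v])
P=np.array(P); X=plane("top",P,.2); c=np.polyfit(X[:,0],X[:,1],1); print("top arm dy/dx",c[0], "y at post x",np.polyval(c,.6565),"at hinge",np.polyval(c,.5315),len(P),(X[:,1]-np.polyval(c,X[:,0])).std())
P=[]
for u in range(296,322):
    v0=int(198+ (u-294)*.22); x=s[v0-4:v0+7,u]; w=np.clip(x-x.max()*.75,0,None)
    P.append([u,(w*np.arange(v0-4,v0+7)).sum()/w.sum()])
P=np.array(P); print(np.polyfit(P[:,0],P[:,1],1)); print(P[::5].round(1).tolist())
q=proj("side",[POST,POST-[.125,0,0],ballpos(0,0)]); print(q, (q[1]-q[0])[1]/(q[1]-q[0])[0])
d=np.load("b3.npz")["d"]
for n,uv in(("ball",[369,217]),("rimfar",[346,206]),("rimnear",[346,216]),("rimleft",[334,211]),("rimright",[358,212])): print(n,depth("side",[uv],d)[0].round(4))
E
```

```text
[ 90.  91.  90.  89.  89. 135. 162. 161. 135. 101.  88.  88.  87.  87.
  87.  86.]
[ 73.  94. 103. 132.  95.  75.  71.  72.  67.  77. 104. 115. 110. 109.
 109.]
top arm dy/dx 0.0320853470833483 y at post x 0.08587241136483224 at hinge 0.0818617429794137 30 0.0004770675725232419
[  0.28940952 113.20109013]
[[296.0, 198.6], [301.0, 200.5], [306.0, 201.8], [311.0, 203.0], [316.0, 205.3], [321.0, 204.4]]
[[291.14149508 197.23420854]
 [331.34976709 207.00005307]
 [369.76158128 216.35699356]] 0.24288147790326128
ball [0.4178 0.0934 0.2037]
rimfar [0.5028 0.0539 0.1977]
rimnear [0.4743 0.11   0.1997]
rimleft [0.5135 0.1014 0.2008]
rimright [0.4548 0.0804 0.2031]
```

```bash
python3 -m crank '[{"xyz":[25,0,0],"delta_rot":[0,0,7]},{"xyz":[25,-2,0],"delta_rot":[0,0,7]},{"xyz":[25,-5,0],"delta_rot":[0,0,7]},{"xyz":[23,-9,2],"delta_rot":[0,0,7]},{"xyz":[20,-11,4],"delta_rot":[0,0,7]},{"xyz":[19,-13,10],"delta_rot":[0,0,7]},{"xyz":[17,-15,10],"delta_rot":[0,0,7]},{"xyz":[15,-17,10],"delta_rot":[0,0,7]},{"xyz":[13,-19,10],"delta_rot":[0,0,7]},{"xyz":[10,-20,10],"delta_rot":[0,0,7]}]'; python3 - <<'E'
from h import *
t,dt=eyes.snapshot("top"); np.savez("c1.npz",t=t,dt=dt)
cv2.imwrite("pics/c1.png",t[130:330,170:430,::-1].repeat(3,0).repeat(3,1))
g=np.array([.4258,.3603,.055])
plan(g-[0,0,.019]+[0,0,.08],Rdown([.996,.0872]),4)
E
```

```text
clock: 9.95
eef_pos: [0.424, 0.3244, 0.2026]
orientation: [3.107, 0.464, -0.021]
force: [-0.1, -0.2, -0.4]
finger_gap: 0.351
dist mm 91.0 world d [  2.8  33.5 -84.6] rot deg total [-0.12  0.91 11.59]  per row [-0.03  0.23  2.9 ]
   [3.4, -7.8, 21.1]
   [2.9, -7.9, 21.1]
   [2.4, -8.1, 21.1]
   [1.9, -8.2, 21.1]
```

View pics/c1.png

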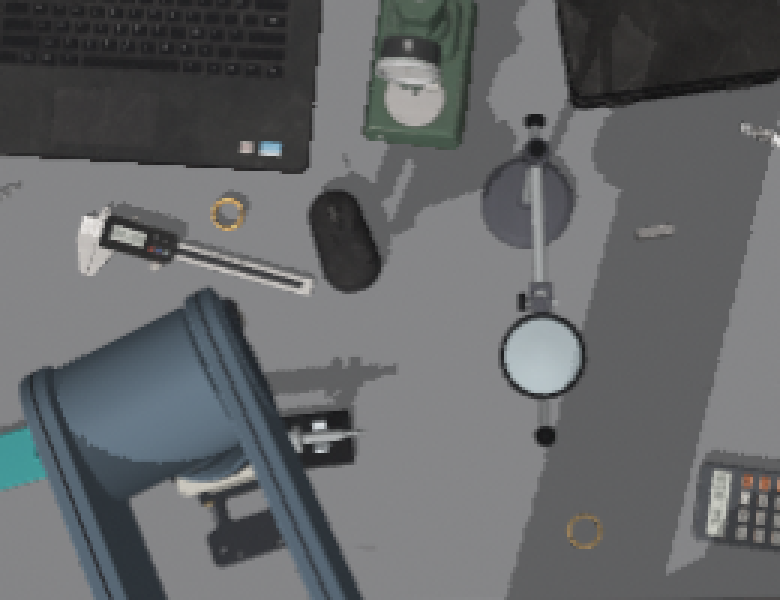

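The magnifier is in clear view: post cap at (349,179), lens centre at (351,249) and ball at (352,275) in full-image pixels. Now I'll measure it precisely.

```bash
python3 - <<'E'
from h import *
t=np.load("c1.npz")["t"]; g=t.astype(float).mean(2); d=np.load("c1.npz")["dt"]
def blob(x0,y0,x1,y1,th):
    m=(g[y0:y1,x0:x1]<th).astype(np.uint8); n,l,s,c=cv2.connectedComponentsWithStats(m); k=1+s[1:,4].argmax(); return c[k]+[x0,y0],s[k]
b=blob(344,268,360,284,50); cap=blob(343,174,356,184,55); print(b,cap)
m=(g[230:268,332:370]<60).astype(np.uint8); c=max(cv2.findContours(m,0,2)[0],key=cv2.contourArea); e=cv2.fitEllipse(c); lc=np.array(e[0])+[332,230]; print("lens",lc,e[1])
B=plane("top",[b[0]],.2)[0];L=plane("top",[lc],.206)[0];C=plane("top",[cap[0]],.221)[0]
print(B,L,C); v=B-C; print("swivel ball-post",np.arctan2(v[1],-v[0]),np.hypot(v[0],v[1]),"lens",np.arctan2(L[1]-C[1],C[0]-L[0]),"ball-lens",np.arctan2(B[1]-L[1],L[0]-B[0]))
m=(d[230:268,332:370]); uu,vv=np.meshgrid(np.arange(338,364),np.arange(236,263)); q=np.c_[uu.ravel(),vv.ravel()]; X=depth("top",q,d); ok=abs(X[:,2]-.2)<.03; X=X[ok]
k=np.linalg.lstsq(np.c_[X[:,:2],np.ones(len(X))],X[:,2],rcond=None)[0]; print("lens plane slope dz/dx,dz/dy",k,len(X))
E
```

```text
(array([351.51612903, 274.77419355]), array([ 5,  4,  6,  7, 31], dtype=int32)) (array([348.4137931 , 179.27586207]), array([ 3,  3,  6,  6, 29], dtype=int32))
lens [350.54468918 248.12143326] (27.26569938659668, 27.69875717163086)
[0.42393561 0.08198581 0.2       ] [0.48918214 0.08273162 0.206     ] [0.65888694 0.08358004 0.221     ]
swivel ball-post -0.006785231074683822 0.23495674167191866 lens -0.004999346862587492 ball-lens -0.011430046158480976
lens plane slope dz/dx,dz/dy [ 0.02099286 -0.00524197  0.19303635] 618
```

```bash
python3 -m crank '[{"xyz":[3,-8,15],"delta_rot":[0,0,3]},{"xyz":[3,-8,15],"delta_rot":[0,0,3]},{"xyz":[2,-8,15],"delta_rot":[0,0.5,3]},{"xyz":[1,-6,15],"delta_rot":[0,0.5,2]},{"xyz":[0,0,8],"delta_rot":[0,0,0]},{"xyz":[0,0,0],"delta_rot":[0,0,0]}]'; python3 - <<'E'
from h import *
g=np.array([.4258,.3603,.055])
plan(g-[0,0,.019],Rdown([.996,.0872]),6)
p,d=eyes.snapshot("side")
cv2.imwrite("pics/c2.png",cv2.resize(p[260:380,250:370,::-1],None,fx=5,fy=5,interpolation=2))
E
```

```text
clock: 10.6
eef_pos: [0.4201, 0.3574, 0.1229]
orientation: [3.133, 0.155, -0.013]
force: [0.2, -0.3, 0.5]
finger_gap: 0.349
dist mm 87.2 world d [  5.7   2.9 -86.9] rot deg total [0.22 0.5  0.67]  per row [0.04 0.08 0.11]
   [1.1, -0.4, 14.5]
   [1.1, -0.4, 14.5]
   [1.1, -0.4, 14.5]
   [1.1, -0.4, 14.5]
   [1.0, -0.4, 14.5]
   [1.0, -0.4, 14.5]
```

View pics/c2.png

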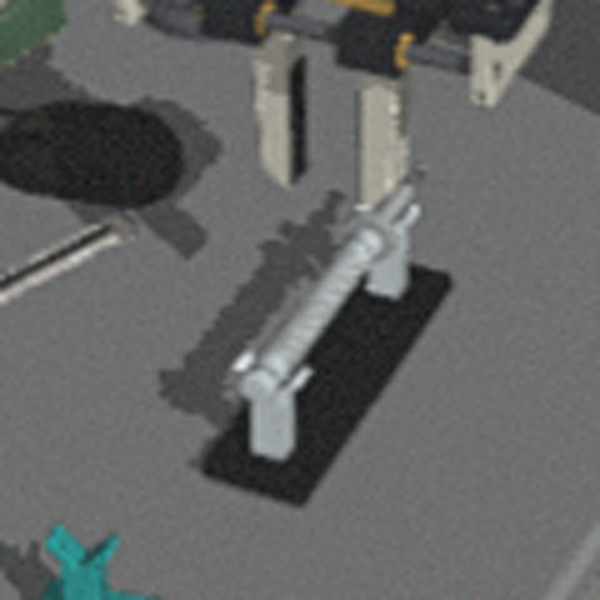

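```bash
python3 - <<'E'
from h import *
print(two([291,274.5],[333.7,294.2]),two([225,281.5],[301.6,336.6]))
O=np.array([.431,.3005,.055]); dr=np.array([.0872,-.996,0]); print(proj("side",[O+.062*dr,O,O-.126*dr]),proj("top",[O+.062*dr,O,O-.126*dr]))
E
```

```text
(array([0.43647066, 0.24161442, 0.05142261]), np.float64(0.001355579777859508)) (array([0.41988004, 0.42355746, 0.05646394]), np.float64(0.0009626192225751756))
[[334.56482345 292.45854438]
 [324.30490695 306.20620942]
 [300.76227832 337.70280532]] [[291.8382136  274.21219597]
 [269.52504957 276.67638417]
 [224.31278316 281.64472802]]
```

```bash
python3 -m crank '[{"xyz":[3,-1,12],"delta_rot":[0.1,0.3,0.4]},{"xyz":[2.5,-1,15],"delta_rot":[0.1,0.2,0.3]},{"xyz":[0,-1,15],"delta_rot":[0,0,0]},{"xyz":[0,0,15],"delta_rot":[0,0,0]},{"xyz":[0,0,14],"delta_rot":[0,0,0]},{"xyz":[0,0,9],"delta_rot":[0,0,0]},{"xyz":[0,0,4],"delta_rot":[0,0,0]},{"xyz":[0,0,0],"delta_rot":[0,0,0]}]'; python3 - <<'E'
from h import *
g=np.array([.4258,.3603,.055])
plan(g-[0,0,.019],Rdown([.996,.0872]),1)
p,d=eyes.snapshot("side")
cv2.imwrite("pics/c3.png",cv2.resize(p[260:380,250:370,::-1],None,fx=5,fy=5,interpolation=2))
E
```

```text
clock: 11.45
eef_pos: [0.4315, 0.3604, 0.0434]
orientation: [-3.134, -0.141, -0.017]
force: [-0.2, 0.9, 0.2]
finger_gap: 0.346
dist mm 9.3 world d [-5.7 -0.1 -7.4] rot deg total [-0.23 -0.63  0.16]  per row [-0.23 -0.63  0.16]
   [-5.8, -0.4, 7.4]
```

View pics/c3.png

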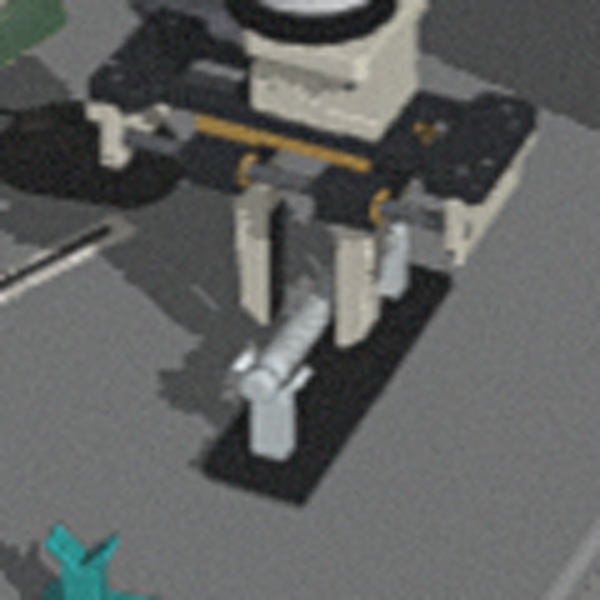

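```bash
python3 -m crank '[{"xyz":[-4.5,-0.4,4],"delta_rot":[-0.2,-0.5,0.1]},{"xyz":[0,0,2],"delta_rot":[0,0,0]},{"xyz":[0,0,0],"delta_rot":[0,0,0]},{"xyz":[0,0,0],"delta_rot":[0,0,0]}]'; python3 - <<'E'
from h import *
g=np.array([.4258,.3603,.055])
plan(g-[0,0,.019],Rdown([.996,.0872]),1)
E
```

```text
clock: 11.9
eef_pos: [0.428, 0.3613, 0.0392]
orientation: [-3.136, -0.139, -0.008]
force: [0.3, -0.3, 0.3]
finger_gap: 0.353
dist mm 4.0 world d [-2.2 -1.  -3.2] rot deg total [-0.1  -0.3   0.08]  per row [-0.1  -0.3   0.08]
   [-2.3, 0.8, 3.2]
```

```bash
python3 -m crank '[{"xyz":[-2,0.6,2.5],"delta_rot":[-0.1,-0.3,0.1]},{"xyz":[0,0,0],"delta_rot":[0,0,0]}]'; python3 -m crank '[{"xyz":[0,0,0],"delta_rot":[0,0,0]},{"xyz":[0,0,0],"delta_rot":[0,0,0]},{"xyz":[0,0,0],"delta_rot":[0,0,0]},{"xyz":[0,0,0],"delta_rot":[0,0,0]}]' -1 15; python3 -m crank '[{"xyz":[0,0,0],"delta_rot":[0,0,0]},{"xyz":[0,0,0],"delta_rot":[0,0,0]}]' -1 45
```

```text
clock: 12.1
eef_pos: [0.426, 0.3606, 0.0368]
orientation: [-3.139, -0.137, -0.0]
force: [0.0, 0.4, 0.4]
finger_gap: 0.349
clock: 12.5
eef_pos: [0.4271, 0.3609, 0.0371]
orientation: [-3.138, -0.137, -0.003]
force: [-1.1, -0.6, -1.4]
finger_gap: 0.167
clock: 12.7
eef_pos: [0.4271, 0.3608, 0.037]
orientation: [-3.138, -0.137, -0.003]
force: [0.4, -0.1, -0.7]
finger_gap: 0.157
```

```bash
python3 -m crank '[{"xyz":[0,0,-6],"delta_rot":[0,0,0]},{"xyz":[0,0,-12],"delta_rot":[0,0,0]},{"xyz":[0,0,-20],"delta_rot":[0,0,0]},{"xyz":[0,0,-25],"delta_rot":[0,0,0]},{"xyz":[0,0,-25],"delta_rot":[0,0,0]},{"xyz":[0,0,-25],"delta_rot":[0,0,0]},{"xyz":[0,0,-15],"delta_rot":[0,0,0]},{"xyz":[0,0,0],"delta_rot":[0,0,0]}]'; python3 - <<'E'
from h import *
p,d=eyes.snapshot("side"); t,dt=eyes.snapshot("top")
cv2.imwrite("pics/c4.png",cv2.resize(p[230:350,250:370,::-1],None,fx=5,fy=5,interpolation=2))
cv2.imwrite("pics/c5.png",cv2.resize(t[230:320,200:330,::-1],None,fx=6,fy=6,interpolation=2))
print(pose()[2]["joint_pos"].round(3))
pos,r,_=pose(); g=pos-.019*r.as_matrix()[:,2]; y=r.as_matrix()[:,1]; print(g,y); print(proj("side",[g+(.06+.062)*y,g+.06*y,g-.066*y]),proj("top",[g+.122*y,g+.06*y,g-.066*y]))
E
```

```text
clock: 13.5
eef_pos: [0.4245, 0.3601, 0.1741]
orientation: [3.138, 0.137, -0.002]
force: [1.2, 0.8, -0.7]
finger_gap: 0.161
[0.503 0.307 1.588 0.    1.252 0.416]
[0.42350874 0.35947719 0.190526  ] [ 0.08698825 -0.99620778  0.00176439]
[[336.37191707 244.74481349]
 [325.5979142  257.34148025]
 [300.6694437  286.46976324]] [[288.32661474 272.31469706]
 [263.52312185 275.05033671]
 [213.31541026 280.55954873]]
```

View pics/c4.png

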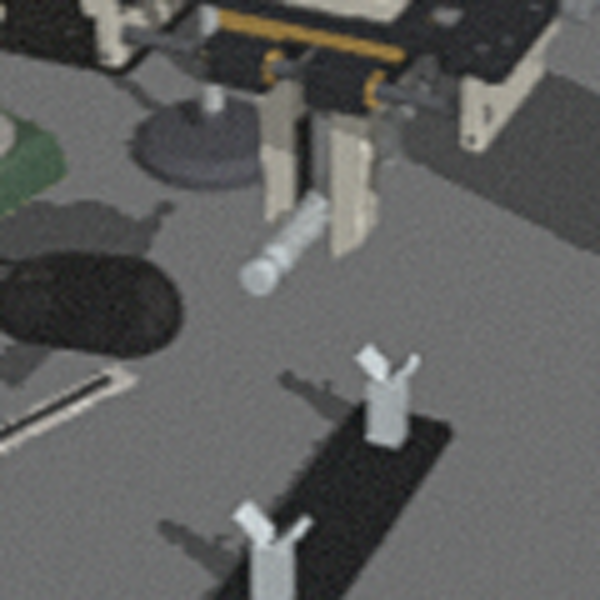

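View pics/c5.png

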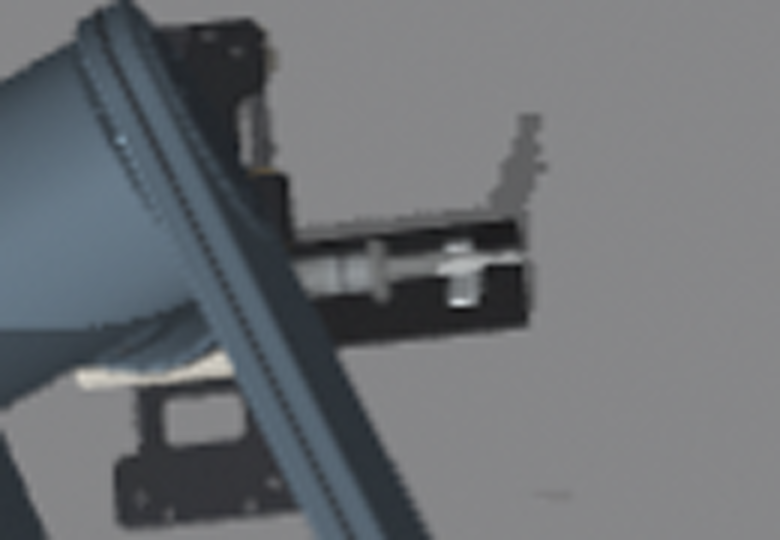

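```bash
cat >> h.py <<'E'
M=np.array([.5597,-.1883,.111]); c35,s35=np.cos(np.radians(35)),np.sin(np.radians(35))
A=np.array([-.082*c35,.9966*c35,s35]) # tube axis outward
RT=Rrod(-A,[1,0,0])
def tcp_for(out,m=None):   # collar face 'out' m above mouth along axis
    return (M if m is None else m)+A*(out+.06)+.019*RT.as_matrix()[:,2]
E
python3 - <<'E'
from h import *
print(RT.as_matrix().round(3)); print(tcp_for(.1),tcp_for(0))
P=tcp_for(.11); P[2]=.31; print(P)
plan(P,Rdown([.9966,.082]),15)
E
```

```text
[[ 0.997  0.067 -0.047]
 [ 0.082 -0.816  0.572]
 [-0.    -0.574 -0.819]]
[ 0.54805904 -0.04681981  0.18720851] [ 0.55477609 -0.1284565   0.12985086]
[ 0.54738734 -0.03865614  0.31      ]
dist mm 439.3 world d [ 124.  -398.1  138.5] rot deg total [0.1  0.28 0.29]  per row [0.01 0.02 0.02]
   [5.9, 27.2, -9.2]
   [5.9, 27.2, -9.2]
   [5.9, 27.2, -9.2]
   [5.9, 27.2, -9.2]
   [5.9, 27.2, -9.2]
   [5.9, 27.2, -9.2]
   [6.0, 27.2, -9.2]
   [6.0, 27.2, -9.2]
   [6.0, 27.1, -9.2]
   [6.0, 27.1, -9.2]
   [6.0, 27.1, -9.2]
   [6.0, 27.1, -9.2]
   [6.0, 27.1, -9.2]
   [6.0, 27.1, -9.2]
   [6.0, 27.1, -9.2]
```

```bash
python3 -m crank '[{"xyz":[4,8,-20],"delta_rot":[0,0,0]},{"xyz":[6,10,-30],"delta_rot":[0,0,0]},{"xyz":[6,14,-30],"delta_rot":[0,0,0]},{"xyz":[6,22,-26],"delta_rot":[0,0,0]},{"xyz":[8,30,-16],"delta_rot":[0,0,0]},{"xyz":[8,30,-4],"delta_rot":[0,0,0]},{"xyz":[9,30,0],"delta_rot":[0,0,0]},{"xyz":[9,30,0],"delta_rot":[0,0,0]},{"xyz":[9,30,0],"delta_rot":[0,0,0]},{"xyz":[9,30,0],"delta_rot":[0,0,0]}]'; python3 - <<'E'
from h import *
P=tcp_for(.11); P[2]=.31
plan(P,Rdown([.9966,.082]),8); plan(P,RT,8); print(pose()[2]["joint_pos"].round(3))
E
```

```text
clock: 14.6
eef_pos: [0.5134, 0.1267, 0.2873]
orientation: [3.129, 0.149, -0.051]
force: [0.6, 0.5, -2.4]
finger_gap: 0.16
dist mm 170.3 world d [  34.  -165.4   22.7] rot deg total [0.44 1.89 0.75]  per row [0.05 0.24 0.09]
   [2.2, 21.0, -2.8]
   [2.2, 21.0, -2.8]
   [2.3, 21.0, -2.8]
   [2.3, 21.0, -2.8]
   [2.4, 21.0, -2.8]
   [2.4, 21.0, -2.8]
   [2.4, 21.0, -2.8]
   [2.5, 21.0, -2.8]
dist mm 170.3 world d [  34.  -165.4   22.7] rot deg total [35.43  2.06  0.15]  per row [4.43 0.26 0.02]
   [2.2, 21.0, -2.8]
   [2.2, 20.7, -4.4]
   [2.2, 20.3, -5.9]
   [2.3, 19.8, -7.5]
   [2.3, 19.2, -9.0]
   [2.4, 18.4, -10.4]
   [2.4, 17.6, -11.8]
   [2.5, 16.6, -13.1]
[ 0.037  0.206  1.437 -0.009  1.531 -0.057]
```

```bash
python3 -m crank '[{"xyz":[3,27,-6],"delta_rot":[0,0.4,0.1]},{"xyz":[3,27,-6],"delta_rot":[0,0.4,0.1]},{"xyz":[3,27,-4],"delta_rot":[0,0.4,0.1]},{"xyz":[3,26,-6],"delta_rot":[4,0.4,0.1]},{"xyz":[3,25,-8],"delta_rot":[5,0.2,0]},{"xyz":[3,22,-9],"delta_rot":[5,0,0]},{"xyz":[2,10,-9],"delta_rot":[5,0,0]},{"xyz":[0,0,0],"delta_rot":[5,0,0]},{"xyz":[0,0,0],"delta_rot":[5,0,0]},{"xyz":[0,0,0],"delta_rot":[4,0,0]}]'; python3 - <<'E'
from h import *
plan(tcp_for(.11),RT,6); print(pose()[2]["joint_pos"].round(3))
E
```

```text
clock: 15.6
eef_pos: [0.5464, -0.0476, 0.3143]
orientation: [-2.543, -0.099, 0.061]
force: [0.6, 0.5, -1.5]
finger_gap: 0.158
dist mm 121.7 world d [   1.     8.9 -121.3] rot deg total [ 0.79  1.12 -0.62]  per row [ 0.13  0.19 -0.1 ]
   [0.7, 10.2, 17.5]
   [0.7, 10.2, 17.5]
   [0.6, 10.2, 17.5]
   [0.5, 10.3, 17.5]
   [0.4, 10.3, 17.5]
   [0.4, 10.4, 17.4]
[-0.595  0.375  1.293  0.46   1.86  -0.627]
```

```bash
python3 -m crank '[{"xyz":[1,8,14],"delta_rot":[0.2,0.3,-0.2]},{"xyz":[1,10,18],"delta_rot":[0.2,0.3,-0.2]},{"xyz":[1,10,18],"delta_rot":[0.2,0.3,-0.2]},{"xyz":[0,10,18],"delta_rot":[0.2,0.2,0]},{"xyz":[0,8,14],"delta_rot":[0,0,0]},{"xyz":[0,4,7],"delta_rot":[0,0,0]},{"xyz":[0,0,0],"delta_rot":[0,0,0]},{"xyz":[0,0,0],"delta_rot":[0,0,0]}]'; python3 - <<'E'
from h import *
plan(tcp_for(.11),RT,2)
p,d=eyes.snapshot("side"); t,dt=eyes.snapshot("top"); np.savez("e1.npz",p=p,d=d,t=t,dt=dt)
def draw(n,im,x,y,w,h,k,f):
    b=cv2.resize(im[y:y+h,x:x+w,::-1],None,fx=k,fy=k,interpolation=2); b=np.clip(b*1.5,0,255).astype(np.uint8)
    cv2.imwrite(f,b)
draw("side",p,325,150,100,75,8,"pics/e1.png"); draw("top",t,395,185,100,75,8,"pics/e2.png")
pos,r,_=pose(); g=pos-.019*r.as_matrix()[:,2]; y=r.as_matrix()[:,1]; print("rod tip/collar/end pred",proj("side",[g+.122*y,g+.06*y,g-.066*y]),proj("top",[g+.122*y,g+.06*y,g-.066*y]))
E
```

```text
clock: 16.4
eef_pos: [0.543, -0.0396, 0.1968]
orientation: [-2.516, -0.084, 0.055]
force: [0.4, -0.2, -0.9]
finger_gap: 0.16
dist mm 5.9 world d [ 4.4  0.9 -3.9] rot deg total [-0.79  0.64 -1.06]  per row [-0.39  0.32 -0.53]
   [2.2, 0.9, 1.7]
   [2.2, 0.9, 1.7]
rod tip/collar/end pred [[361.97894766 194.09054636]
 [356.00342712 189.19433461]
 [342.37863773 178.03991993]] [[437.52490527 225.28508587]
 [421.09621832 224.76290719]
 [384.42729689 223.60709584]]
```

View pics/e1.png

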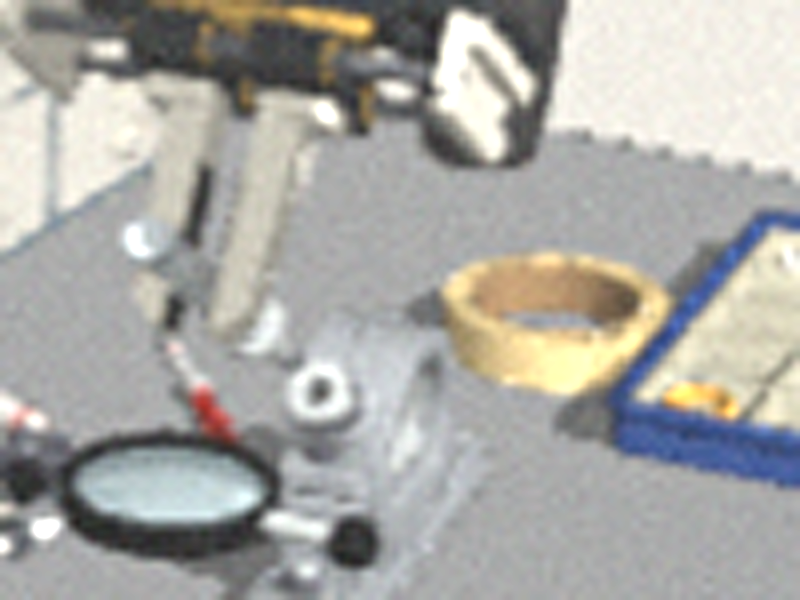

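View pics/e2.png

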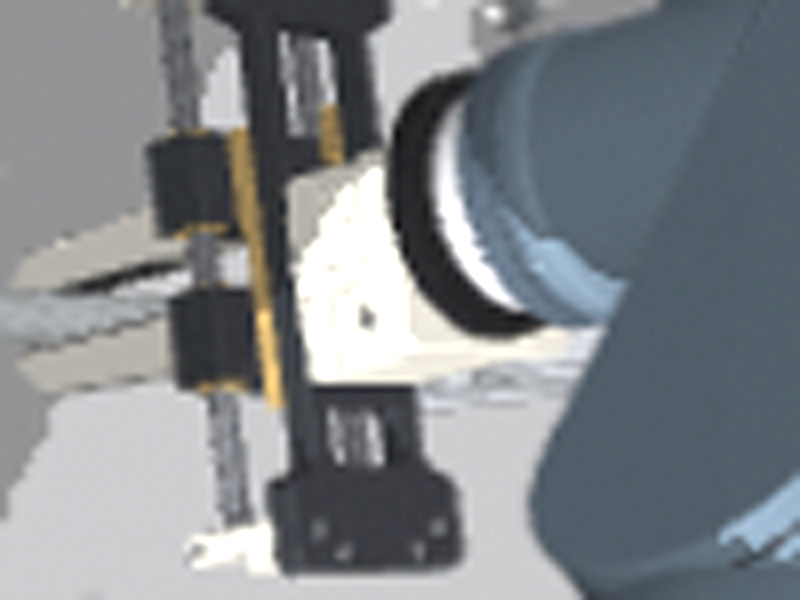

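```bash
python3 - <<'E'
from h import *
z=np.load("e1.npz"); p=z["p"]; d=z["d"]
k=16;x,y=335,170
b=np.clip(cv2.resize(p[y:y+36,x:x+40,::-1],None,fx=k,fy=k,interpolation=2)*1.4,0,255).astype(np.uint8)
pos,r,_=pose(); g=pos-.019*r.as_matrix()[:,2]; Y=r.as_matrix()[:,1];X=r.as_matrix()[:,0];Z=r.as_matrix()[:,2]; th=np.linspace(0,6.28,60)
def circ(c,rad,col):
    q=(proj("side",c+rad*(np.outer(np.cos(th),X)+np.outer(np.sin(th),Z)))-[x,y]+.5)*k; cv2.polylines(b,[q.astype(int)],True,col,1)
circ(g-.066*Y,.008,(0,255,0)); circ(g+.054*Y,.013,(0,255,0)); circ(g+.06*Y,.013,(0,255,255)); circ(g+.122*Y,.003,(0,0,255))
q=(proj("side",M)[0]-[x,y]+.5)*k; cv2.circle(b,tuple(q.astype(int)),3,(255,0,0),2)
cv2.imwrite("pics/e3.png",b)
print(depth("side",[[342,179],[343,180],[358,190],[358,191],[365,198],[367,196]],d))
print(g-.066*Y)
E
```

```text
[[ 0.54100981  0.00519811  0.24942539]
 [ 0.53956494  0.00191886  0.24559454]
 [ 0.5388972  -0.09537005  0.17853876]
 [ 0.53941618 -0.09674089  0.17470434]
 [ 0.56471858 -0.205582    0.10268133]
 [ 0.55556522 -0.1997805   0.11401422]]
[0.54119881 0.00267593 0.2512787 ]
```

View pics/e3.png

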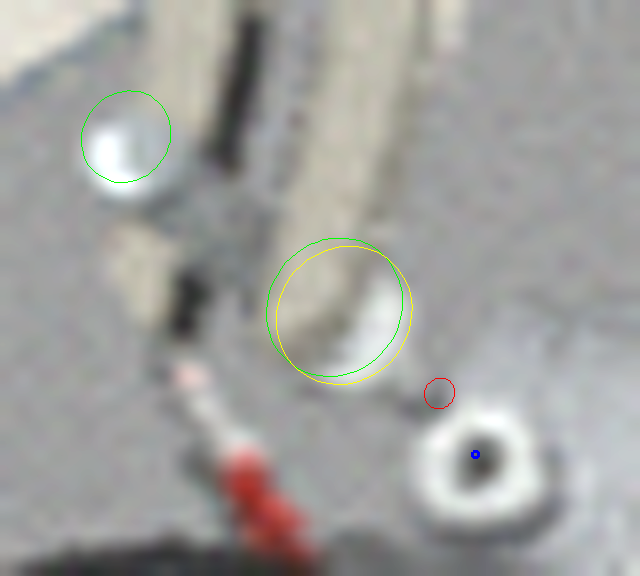

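```bash
python3 -m crank '[{"xyz":[2,1,2],"delta_rot":[-0.4,0.3,-0.5]},{"xyz":[2,6,1],"delta_rot":[-0.4,0.3,-0.5]},{"xyz":[0,10,0],"delta_rot":[0,0,0]},{"xyz":[0,10,0],"delta_rot":[0,0,0]},{"xyz":[0,6,0],"delta_rot":[0,0,0]},{"xyz":[0,0,0],"delta_rot":[0,0,0]},{"xyz":[0,0,0],"delta_rot":[0,0,0]}]'; cat >> h.py <<'E'
def look(f,x=335,y=170,k=16,out=None):
    p,d=eyes.snapshot("side")
    b=np.clip(cv2.resize(p[y:y+36,x:x+48,::-1],None,fx=k,fy=k,interpolation=2)*1.4,0,255).astype(np.uint8)
    pos,r,s=pose(); g=pos-.019*r.as_matrix()[:,2]; X,Y,Z=r.as_matrix().T; th=np.linspace(0,6.28,60)
    def circ(c,rad,col):
        q=(proj("side",c+rad*(np.outer(np.cos(th),X)+np.outer(np.sin(th),Z)))-[x,y]+.5)*k; cv2.polylines(b,[q.astype(int)],True,col,1)
    circ(g-.066*Y,.008,(0,255,0)); circ(g+.06*Y,.013,(0,255,255)); circ(g+.122*Y,.003,(0,0,255))
    q=(proj("side",M)[0]-[x,y]+.5)*k; cv2.circle(b,tuple(q.astype(int)),3,(255,0,0),2)
    cv2.imwrite(f,b); tipc=g+.122*Y
    e=g+.06*Y-M; print("collar out",(e@A).round(4),"lateral x,z(tool) mm",(1000*np.array([e@RT.as_matrix()[:,0],e@RT.as_matrix()[:,2]])).round(1),"rot err",np.degrees((r.inv()*RT).as_rotvec()).round(2),"F",s["force"].round(1))
E
python3 - <<'E'
from h import *
look("pics/e4.png"); plan(tcp_for(.075),RT,1)
E
```

```text
clock: 17.2
eef_pos: [0.5511, -0.0684, 0.1759]
orientation: [-2.534, -0.106, 0.026]
force: [0.0, 0.9, -1.0]
finger_gap: 0.162
collar out 0.0758 lateral x,z(tool) mm [ 1.3 -3.5] rot err [ 0.33 -0.26  0.16] F [ 0.1 -0.1 -0.7]
dist mm 3.5 world d [-1.3  1.2 -3. ] rot deg total [ 0.33 -0.26  0.16]  per row [ 0.33 -0.26  0.16]
   [-1.2, 0.7, 3.2]
```

View pics/e4.png

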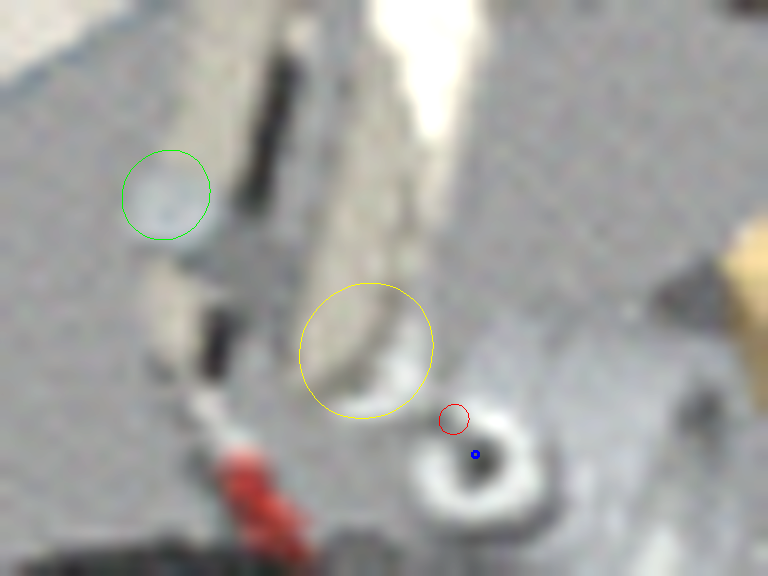

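```bash
python3 -m crank '[{"xyz":[-1,3,2.8],"delta_rot":[0.3,-0.3,0.2]},{"xyz":[0,3,0],"delta_rot":[0,0,0]},{"xyz":[0,1,0],"delta_rot":[0,0,0]},{"xyz":[0,0,0],"delta_rot":[0,0,0]}]'; 
python3 - <<'E'
from h import *
look("pics/e5.png"); plan(tcp_for(.065),RT,1)
E
```

```text
clock: 17.65
eef_pos: [0.5504, -0.0725, 0.1692]
orientation: [-2.529, -0.104, 0.035]
force: [-0.2, -0.2, -1.0]
finger_gap: 0.163
collar out 0.0687 lateral x,z(tool) mm [ 0.2 -0.1] rot err [-0.    0.08 -0.02] F [-0.4  0.5 -1.6]
dist mm 3.7 world d [ 0.  -3.  -2.2] rot deg total [-0.    0.08 -0.02]  per row [-0.    0.08 -0.02]
   [-0.2, 3.7, 0.1]
```

View pics/e5.png

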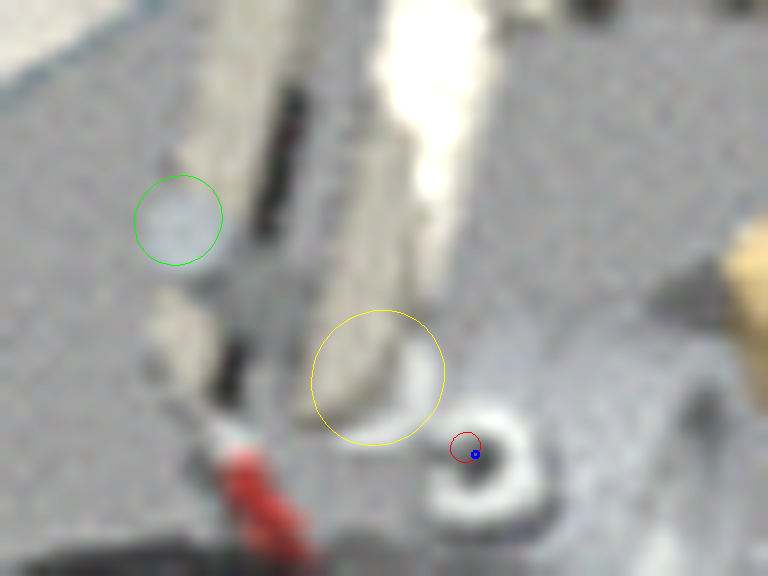

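```bash
python3 -m crank '[{"xyz":[0,4,0],"delta_rot":[0,0,0]},{"xyz":[0,4,0],"delta_rot":[0,0,0]},{"xyz":[0,4,0],"delta_rot":[0,0,0]},{"xyz":[0,2,0],"delta_rot":[0,0,0]},{"xyz":[0,0,0],"delta_rot":[0,0,0]}]'; 
python3 - <<'E'
from h import *
look("pics/e6.png"); plan(tcp_for(.045),RT,1)
E
```

```text
clock: 18.2
eef_pos: [0.5515, -0.0849, 0.1607]
orientation: [-2.529, -0.104, 0.034]
force: [-0.8, 0.9, -1.7]
finger_gap: 0.161
collar out 0.0536 lateral x,z(tool) mm [ 0.3 -0.3] rot err [ 0.02  0.06 -0.  ] F [ 0.5  0.7 -1.3]
dist mm 8.6 world d [ 0.3 -6.9 -5.1] rot deg total [ 0.02  0.06 -0.  ]  per row [ 0.02  0.06 -0.  ]
   [-0.3, 8.6, 0.3]
```

View pics/e6.png

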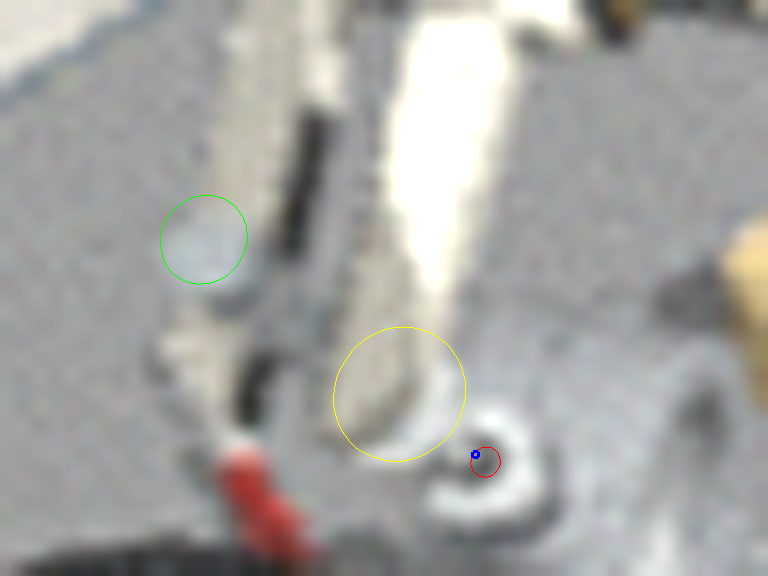

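```bash
python3 -m crank '[{"xyz":[-0.2,4,0.2],"delta_rot":[0,0,0]},{"xyz":[0,3,0],"delta_rot":[0,0,0]},{"xyz":[0,2,0],"delta_rot":[0,0,0]},{"xyz":[0,0,0],"delta_rot":[0,0,0]},{"xyz":[0,0,0],"delta_rot":[0,0,0]}]'; 
python3 - <<'E'
from h import *
look("pics/e7.png",x=345,y=180); print(pose()[2]["torque"])
E
```

```text
clock: 18.75
eef_pos: [0.552, -0.0927, 0.1551]
orientation: [-2.529, -0.104, 0.034]
force: [-0.5, 0.6, -1.3]
finger_gap: 0.163
collar out 0.0439 lateral x,z(tool) mm [ 0.1 -0.1] rot err [0.02 0.06 0.  ] F [ 0.3  0.2 -1.7]
[-0.39439255 -0.07926267 -0.0206163 ]
```

View pics/e7.png

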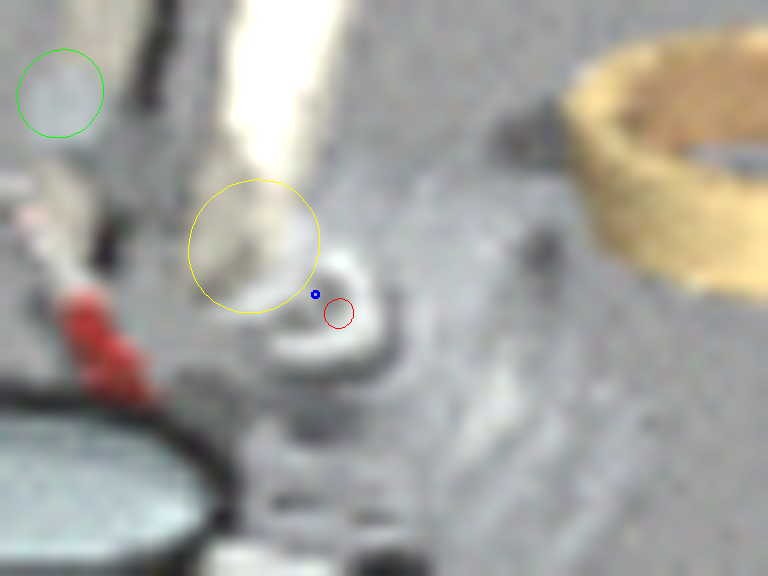

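```bash
python3 -m crank '[{"xyz":[0,2,0],"delta_rot":[0,0,0]},{"xyz":[0,2,0],"delta_rot":[0,0,0]},{"xyz":[0,1,0],"delta_rot":[0,0,0]}]'; 
python3 - <<'E'
from h import *
look("pics/e8.png",x=345,y=180); print(pose()[2]["torque"])
E
```

```text
clock: 19.1
eef_pos: [0.5524, -0.0969, 0.1522]
orientation: [-2.53, -0.105, 0.034]
force: [0.5, -0.0, -0.9]
finger_gap: 0.158
collar out 0.0387 lateral x,z(tool) mm [ 0.2 -0.1] rot err [0.04 0.05 0.03] F [-0.4 -0.6 -0.7]
[-0.44305363 -0.08297529  0.02077135]
```

```bash
python3 -m crank '[{"xyz":[0,2,0],"delta_rot":[0,0,0]},{"xyz":[0,2,0],"delta_rot":[0,0,0]},{"xyz":[0,1,0],"delta_rot":[0,0,0]}]'; 
python3 - <<'E'
from h import *
look("pics/e9.png",x=345,y=180); print(pose()[2]["torque"])
E
```

```text
clock: 19.45
eef_pos: [0.5527, -0.1013, 0.1491]
orientation: [-2.529, -0.105, 0.034]
force: [-0.0, -0.2, -1.5]
finger_gap: 0.16
collar out 0.0332 lateral x,z(tool) mm [ 0.3 -0.2] rot err [0.04 0.05 0.03] F [ 0.   0.1 -1.8]
[-0.47833742 -0.16453931 -0.04493676]
```

View pics/e9.png

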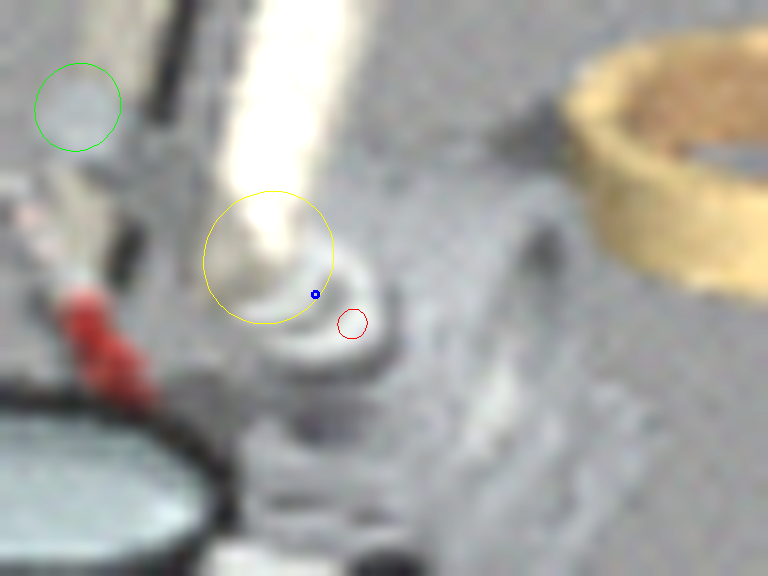

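Stem entering with no resistance. Continuing.

```bash
python3 -m crank '[{"xyz":[-0.2,3,0.2],"delta_rot":[0,0,0]},{"xyz":[0,3,0],"delta_rot":[0,0,0]},{"xyz":[0,3,0],"delta_rot":[0,0,0]},{"xyz":[0,2,0],"delta_rot":[0,0,0]}]'; 
python3 - <<'E'
from h import *
look("pics/f1.png",x=345,y=180); print(pose()[2]["torque"])
E
python3 -m crank '[{"xyz":[0,2,0],"delta_rot":[0,0,0]},{"xyz":[0,2,0],"delta_rot":[0,0,0]},{"xyz":[0,2,0],"delta_rot":[0,0,0]}]'
python3 - <<'E'
from h import *
look("pics/f2.png",x=345,y=180); print(pose()[2]["torque"])
E
```

```text
clock: 19.9
eef_pos: [0.5534, -0.1109, 0.1421]
orientation: [-2.53, -0.105, 0.033]
force: [-0.6, -0.4, -1.7]
finger_gap: 0.161
collar out 0.0212 lateral x,z(tool) mm [0. 0.] rot err [0.05 0.05 0.03] F [ 0.1 -0.4 -1.8]
[-0.4579071  -0.15641227  0.03080432]
clock: 20.25
eef_pos: [0.5538, -0.1164, 0.1383]
orientation: [-2.53, -0.105, 0.033]
force: [-0.4, -0.4, -1.6]
finger_gap: 0.16
collar out 0.0144 lateral x,z(tool) mm [0. 0.] rot err [0.05 0.04 0.02] F [-1.1 -1.4 -1.2]
[-0.45947126 -0.20894153 -0.01075533]
```

```bash
python3 -m crank '[{"xyz":[0,2,0],"delta_rot":[0,0,0]},{"xyz":[0,2,0],"delta_rot":[0,0,0]},{"xyz":[0,2,0],"delta_rot":[0,0,0]}]'
python3 - <<'E'
from h import *
look("pics/f3.png",x=345,y=180); print(pose()[2]["torque"])
E
python3 -m crank '[{"xyz":[0,1.5,0],"delta_rot":[0,0,0]},{"xyz":[0,1.5,0],"delta_rot":[0,0,0]}]'
python3 - <<'E'
from h import *
look("pics/f4.png",x=345,y=180); print(pose()[2]["torque"])
E
```

```text
clock: 20.6
eef_pos: [0.5542, -0.1213, 0.1347]
orientation: [-2.529, -0.105, 0.034]
force: [-0.5, 0.6, -0.2]
finger_gap: 0.158
collar out 0.0083 lateral x,z(tool) mm [0.  0.2] rot err [-0.    0.05  0.02] F [ 0.3  0.3 -0.4]
[-0.19680034 -0.11782701  0.00922724]
clock: 20.85
eef_pos: [0.5544, -0.1237, 0.133]
orientation: [-2.528, -0.105, 0.034]
force: [0.5, 2.1, -1.1]
finger_gap: 0.159
collar out 0.0055 lateral x,z(tool) mm [0.1 0.3] rot err [-0.05  0.06  0.04] F [0.6 1.6 0.5]
[-0.11060302 -0.08069796  0.04079431]
```

View pics/f4.png

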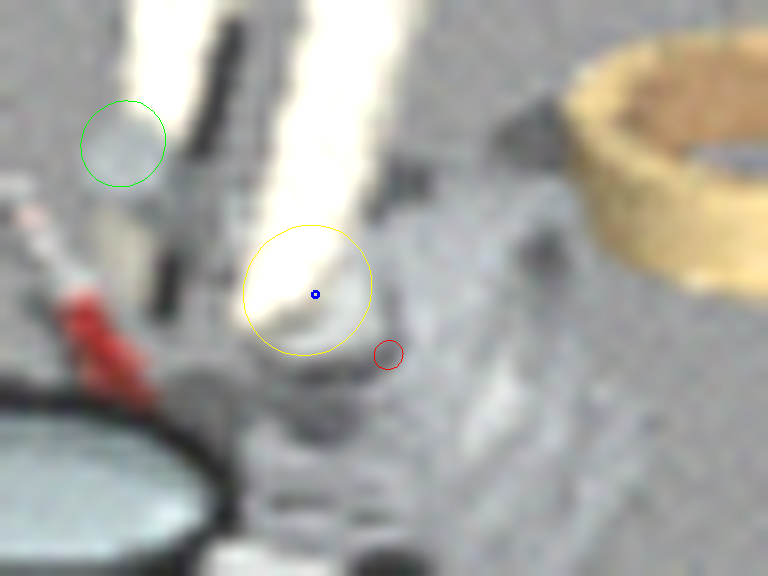

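```bash
python3 -m crank '[{"xyz":[0,1.5,0],"delta_rot":[0,0,0]},{"xyz":[0,1.5,0],"delta_rot":[0,0,0]}]'
python3 -c "
from h import *
look('pics/f5.png',x=345,y=180); print(pose()[2]['torque'])"
python3 -m crank '[{"xyz":[0,1.5,0],"delta_rot":[0,0,0]}]'
python3 -c "
from h import *
look('pics/f6.png',x=345,y=180); print(pose()[2]['torque'])"
```

```text
clock: 21.1
eef_pos: [0.5546, -0.1262, 0.1312]
orientation: [-2.528, -0.105, 0.034]
force: [0.9, 1.5, 0.2]
finger_gap: 0.159
collar out 0.0023 lateral x,z(tool) mm [0.1 0.2] rot err [-0.05  0.06  0.05] F [-0.5  1.3  0.4]
[-0.16124918 -0.14952424  0.00100958]
clock: 21.25
eef_pos: [0.5546, -0.1269, 0.1307]
orientation: [-2.526, -0.106, 0.034]
force: [0.0, 7.1, 3.9]
finger_gap: 0.16
collar out 0.0017 lateral x,z(tool) mm [0.1 0.5] rot err [-0.19  0.07  0.07] F [-1.4  4.8  1.7]
[ 0.54743343 -0.03203524 -0.01170751]
```

```bash
python3 -m crank '[{"xyz":[0,1.5,0],"delta_rot":[0,0,0]},{"xyz":[0,2,0],"delta_rot":[0,0,0]}]'
python3 -c "
from h import *
look('pics/f7.png',x=345,y=180); print(pose()[2]['torque'])"
```

```text
clock: 21.5
eef_pos: [0.5545, -0.1268, 0.1306]
orientation: [-2.519, -0.108, 0.035]
force: [-0.3, 7.4, 7.0]
finger_gap: 0.164
collar out 0.0016 lateral x,z(tool) mm [0.1 1. ] rot err [-0.57  0.11  0.16] F [-2.   7.7  6.8]
[1.21279687 0.10341054 0.04559003]
```

View pics/f7.png

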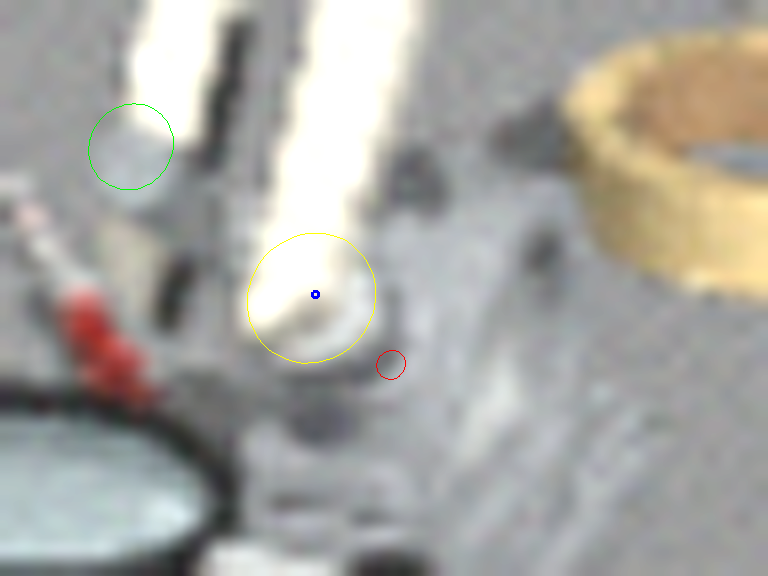

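```bash
python3 -m crank '[{"xyz":[0,-1,-0.5],"delta_rot":[-0.4,0,0.1]},{"xyz":[0,-3,-0.3],"delta_rot":[0,0,0]},{"xyz":[0,-4,0],"delta_rot":[0,0,0]}]'
python3 -c "
from h import *
look('pics/f8.png',x=345,y=180); print(pose()[2]['torque']); plan(tcp_for(.075),RT,1)"
```

```text
clock: 21.85
eef_pos: [0.5542, -0.1222, 0.1349]
orientation: [-2.53, -0.105, 0.035]
force: [0.4, -0.4, -0.6]
finger_gap: 0.155
collar out 0.0088 lateral x,z(tool) mm [ 0.1 -0.7] rot err [0.06 0.09 0.03] F [-0.1 -0.1 -0.9]
[-0.36802408 -0.08875238  0.0008379 ]
dist mm 66.2 world d [-4.5 54.4 37.4] rot deg total [0.06 0.09 0.03]  per row [0.06 0.09 0.03]
   [0.0, -66.2, 0.6]
```

```bash
python3 -m crank '[{"xyz":[0,-5,0.3],"delta_rot":[0,0,0]},{"xyz":[0,-6,0.2],"delta_rot":[0,0,0]},{"xyz":[0,-6,0],"delta_rot":[0,0,0]}]'
python3 -c "
from h import *
look('pics/f9.png',x=345,y=180); print(pose()[2]['torque']); plan(tcp_for(.085),RT,1)"
python3 -m crank '[{"xyz":[0,-6,0],"delta_rot":[0,0,0]},{"xyz":[0,-6,0],"delta_rot":[0,0,0]},{"xyz":[0,-6,0],"delta_rot":[0,0,0]}]'
python3 -c "
from h import *
look('pics/f10.png',x=345,y=180); print(pose()[2]['torque']); plan(tcp_for(.085),RT,1)"
```

```text
clock: 22.2
eef_pos: [0.5529, -0.1073, 0.1447]
orientation: [-2.531, -0.104, 0.035]
force: [-0.2, 0.2, -2.2]
finger_gap: 0.157
collar out 0.027 lateral x,z(tool) mm [ 0.1 -0.3] rot err [0.09 0.08 0.02] F [ 0.1  0.5 -0.9]
[-0.42883894 -0.09402491 -0.00992387]
dist mm 58.0 world d [-3.9 47.4 33.1] rot deg total [0.09 0.08 0.02]  per row [0.09 0.08 0.02]
   [0.0, -58.0, 0.1]
clock: 22.55
eef_pos: [0.5516, -0.0907, 0.1565]
orientation: [-2.531, -0.105, 0.034]
force: [0.5, 1.1, -1.0]
finger_gap: 0.157
collar out 0.0474 lateral x,z(tool) mm [ 0.2 -0.3] rot err [0.08 0.08 0.06] F [ 0.1  1.1 -0.8]
[-0.40782038 -0.13556098  0.02451616]
dist mm 37.6 world d [-2.6 30.8 21.4] rot deg total [0.08 0.08 0.06]  per row [0.08 0.08 0.06]
   [-0.0, -37.6, 0.2]
```

```bash
python3 -m crank '[{"xyz":[0,-7,0],"delta_rot":[0,0,0]},{"xyz":[0,-10,0],"delta_rot":[0,0,0]},{"xyz":[0,-12,0],"delta_rot":[0,0,0]},{"xyz":[0,-12,-6],"delta_rot":[0,0,0]},{"xyz":[0,-14,-20],"delta_rot":[0,0,0]},{"xyz":[0,-14,-20],"delta_rot":[0,0,0]},{"xyz":[0,-14,-20],"delta_rot":[0,0,0]},{"xyz":[0,-12,-18],"delta_rot":[0,0,0]},{"xyz":[0,0,0],"delta_rot":[0,0,0]}]'
python3 - <<'E'
from h import *
look('pics/g1.png',x=330,y=145)
t,dt=eyes.snapshot("top"); cv2.imwrite("pics/g2.png",np.clip(cv2.resize(t[190:260,380:470,::-1],None,fx=8,fy=8,interpolation=2)*1.4,0,255))
E
```

```text
clock: 23.5
eef_pos: [0.548, -0.0536, 0.2905]
orientation: [-2.53, -0.11, 0.034]
force: [0.5, -1.2, -0.8]
finger_gap: 0.159
collar out 0.153 lateral x,z(tool) mm [ -0.8 -87.2] rot err [0.05 0.22 0.19] F [-0.4 -0.2 -1.8][ WARN:0@3.437] global loadsave.cpp:1063 imwrite_ Unsupported depth image for selected encoder is fallbacked to CV_8U.
```

View pics/g1.png

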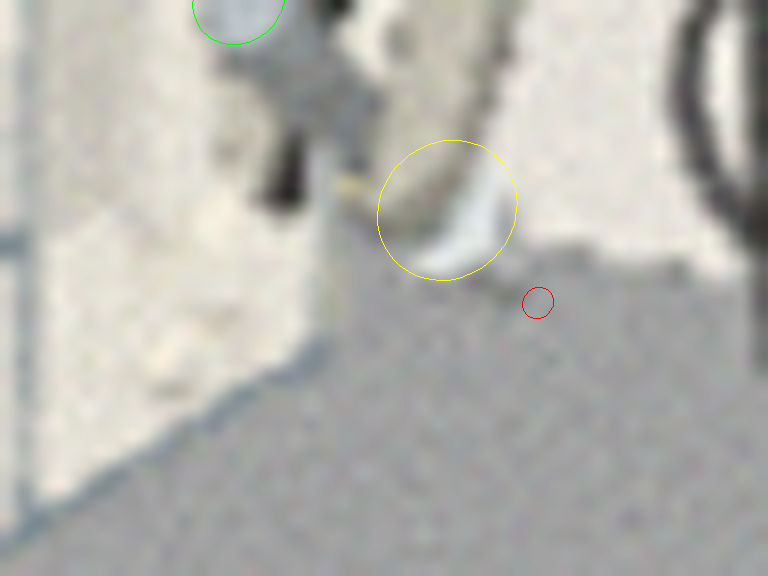

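View pics/g2.png

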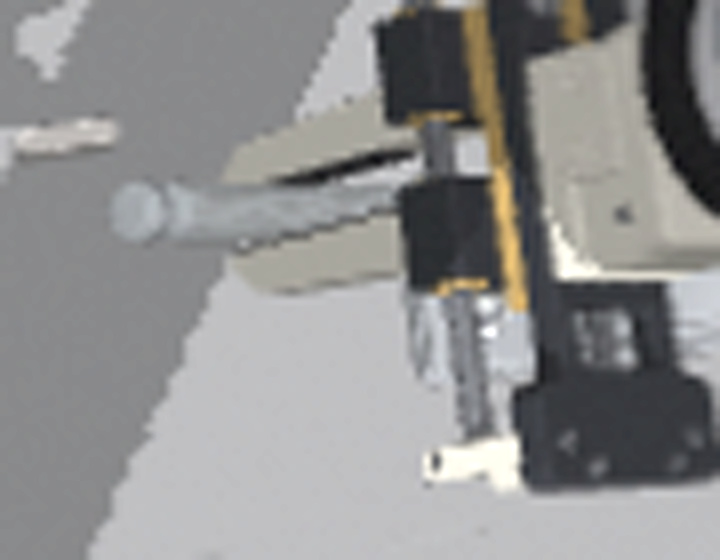

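```bash
python3 -m crank '[{"xyz":[0,-18,-12],"delta_rot":[-5,0,0]},{"xyz":[-2,-22,-14],"delta_rot":[-5,0,0]},{"xyz":[-3,-26,-8],"delta_rot":[-5,0,0]},{"xyz":[-4,-30,-4],"delta_rot":[-5,0,0]},{"xyz":[-5,-30,0],"delta_rot":[-5,0,0]},{"xyz":[-5,-30,0],"delta_rot":[-5,0,0]},{"xyz":[-5,-30,0],"delta_rot":[-5,0,0]},{"xyz":[-5,-30,0],"delta_rot":[0,0,0]}]'
cat >> h.py <<'E'
RF=Rdown([.9966,.082]); DF=np.array([.082,-.9966,0])
def fin(T=np.array([.489,.0827,.15]),back=0.,up=0.): return T-DF*(.110+back)+[0,0,-.019+up]
E
python3 - <<'E'
from h import *
plan(fin(back=.09,up=.2),RF,5);
E
```

```text
clock: 24.4
eef_pos: [0.5002, 0.1306, 0.3669]
orientation: [3.127, 0.118, -0.035]
force: [0.3, -0.7, -1.9]
finger_gap: 0.154
dist mm 158.1 world d [-27.6 151.5 -35.9] rot deg total [ 0.67  1.32 -0.38]  per row [ 0.13  0.26 -0.08]
   [-3.1, -30.7, 6.9]
   [-3.0, -30.7, 6.9]
   [-3.0, -30.7, 7.0]
   [-3.0, -30.7, 7.1]
   [-3.0, -30.7, 7.1]
```

```bash
python3 -m crank '[{"xyz":[-3,-30,2],"delta_rot":[0.1,0.3,-0.1]},{"xyz":[-3,-30,3],"delta_rot":[0.1,0.3,-0.1]},{"xyz":[-3,-30,4],"delta_rot":[0.1,0.3,-0.1]},{"xyz":[-3,-30,8],"delta_rot":[0.1,0.3,-0.1]},{"xyz":[-3,-18,20],"delta_rot":[0.1,0.2,0]},{"xyz":[-3,-6,30],"delta_rot":[0,0,0]},{"xyz":[0,0,30],"delta_rot":[0,0,0]},{"xyz":[0,0,20],"delta_rot":[0,0,0]},{"xyz":[0,0,0],"delta_rot":[0,0,0]}]'
python3 - <<'E'
from h import *
plan(fin(back=.09,up=.0),RF,5);
E
```

```text
clock: 25.3
eef_pos: [0.4557, 0.2836, 0.2289]
orientation: [3.131, 0.153, -0.04]
force: [-0.2, 0.1, -0.8]
finger_gap: 0.161
dist mm 99.4 world d [ 16.9  -1.6 -97.9] rot deg total [0.3  1.46 0.88]  per row [0.06 0.29 0.18]
   [3.8, 0.5, 19.5]
   [3.7, 0.6, 19.5]
   [3.6, 0.6, 19.5]
   [3.5, 0.6, 19.6]
   [3.4, 0.6, 19.6]
```

```bash
python3 -m crank '[{"xyz":[4,0,15],"delta_rot":[0.1,0.3,0.2]},{"xyz":[4,0,20],"delta_rot":[0.1,0.3,0.2]},{"xyz":[4,0,20],"delta_rot":[0,0.3,0.2]},{"xyz":[3,0,20],"delta_rot":[0,0.3,0.2]},{"xyz":[1,0,14],"delta_rot":[0,0.2,0]},{"xyz":[0,0,6],"delta_rot":[0,0,0]},{"xyz":[0,0,0],"delta_rot":[0,0,0]},{"xyz":[0,0,0],"delta_rot":[0,0,0]}]'
python3 - <<'E'
from h import *
plan(fin(),RF,5);
p,d=eyes.snapshot("side"); t,dt=eyes.snapshot("top")
cv2.imwrite("pics/h1.png",cv2.resize(p[160:280,270:390,::-1],None,fx=5,fy=5,interpolation=2))
cv2.imwrite("pics/h2.png",cv2.resize(t[200:300,250:380,::-1],None,fx=6,fy=6,interpolation=2))
pos,r,_=pose(); g=pos-.019*r.as_matrix()[:,2]; Y=r.as_matrix()[:,1]; print(Y,proj("top",[g+.06*Y,g+.11*Y]))
E
```

```text
clock: 26.1
eef_pos: [0.47, 0.2842, 0.1309]
orientation: [3.137, 0.13, -0.008]
force: [0.3, -0.3, -2.8]
finger_gap: 0.16
dist mm 92.4 world d [  9.9 -91.9   0.1] rot deg total [0.12 0.29 0.05]  per row [0.02 0.06 0.01]
   [0.5, 18.5, 0.0]
   [0.5, 18.5, 0.0]
   [0.5, 18.5, 0.0]
   [0.5, 18.5, -0.0]
   [0.5, 18.5, -0.0]
[ 0.08299542 -0.99654811  0.00190389] [[294.49232899 257.0391157 ]
 [313.81634608 254.97463672]]
```

View pics/h1.png

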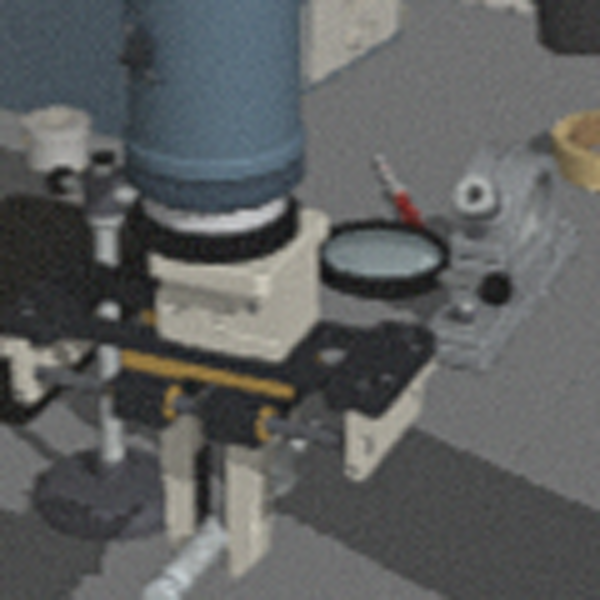

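View pics/h2.png

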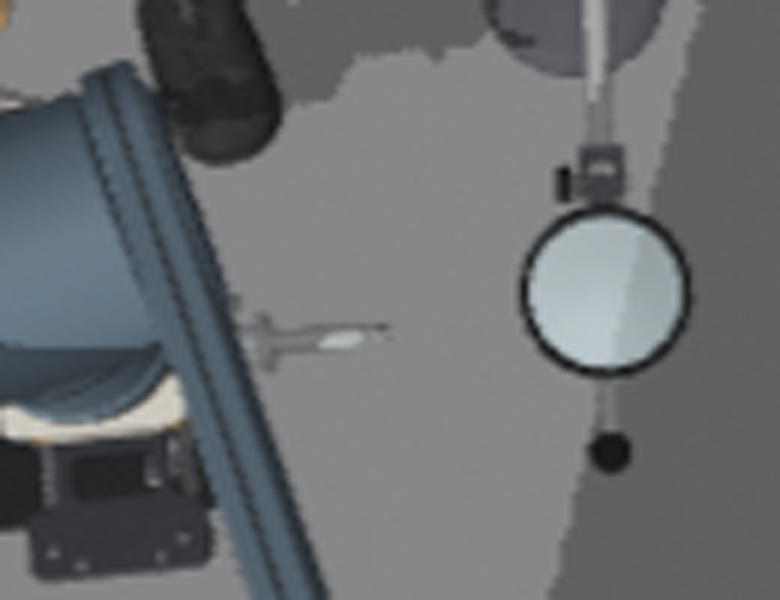

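The pin now measures 19.4 px from collar to tip, about 50 mm, which matches a 12 mm reading. The rod sits about 1.7 mm further forward in the grip than assumed, so I'll stop that much shorter.

```bash
python3 -m crank '[{"xyz":[0.5,10,0],"delta_rot":[0,0.1,0]},{"xyz":[0.5,15,0],"delta_rot":[0,0.1,0]},{"xyz":[0.5,15,0],"delta_rot":[0,0.1,0]},{"xyz":[0.5,15,0],"delta_rot":[0,0,0]},{"xyz":[0.3,15,0],"delta_rot":[0,0,0]},{"xyz":[0,10,0],"delta_rot":[0,0,0]},{"xyz":[0,4,0],"delta_rot":[0,0,0]},{"xyz":[0,0,0],"delta_rot":[0,0,0]},{"xyz":[0,0,0],"delta_rot":[0,0,0]}]'
python3 - <<'E'
from h import *
plan(fin()+DF*-.0017,RF,1)
p,d=eyes.snapshot("side")
cv2.imwrite("pics/h3.png",cv2.resize(p[160:280,290:410,::-1],None,fx=5,fy=5,interpolation=2))
E
```

```text
clock: 27.1
eef_pos: [0.4817, 0.1913, 0.1346]
orientation: [3.137, 0.126, 0.011]
force: [-0.7, 0.4, -1.1]
finger_gap: 0.162
dist mm 4.9 world d [-1.8  2.8 -3.6] rot deg total [ 0.12 -0.41 -0.11]  per row [ 0.12 -0.41 -0.11]
   [-1.6, -2.9, 3.6]
```

View pics/h3.png

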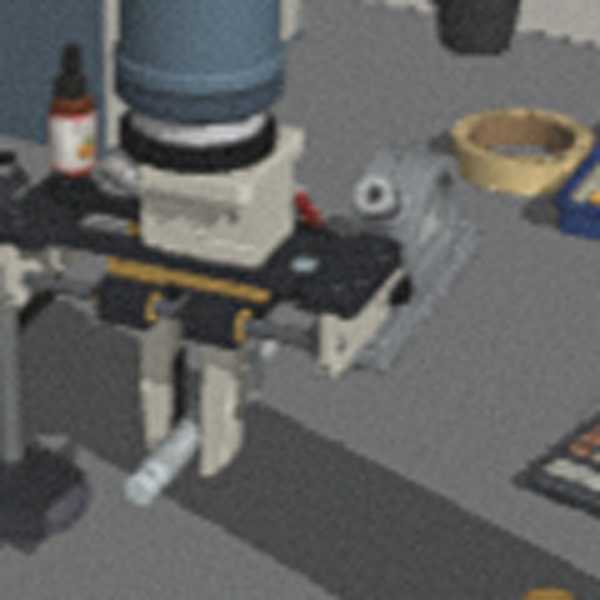

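```bash
python3 -m crank '[{"xyz":[-1.3,-2.5,3.2],"delta_rot":[0.1,-0.3,-0.1]},{"xyz":[0,0,0],"delta_rot":[0,0,0]},{"xyz":[0,0,0],"delta_rot":[0,0,0]}]'
python3 - <<'E'
from h import *
plan(fin()+DF*-.0017,RF,1)
pos,r,s=pose(); g=pos-.019*r.as_matrix()[:,2]; Y=r.as_matrix()[:,1]; print("tip est",g+.1117*Y,"rod dir",Y.round(4),s["joint_vel"].round(3))
t,dt=eyes.snapshot("top"); gg=t.astype(float).mean(2)
m=(gg[230:268,332:370]<60).astype(np.uint8); c=max(cv2.findContours(m,0,2)[0],key=cv2.contourArea); e=cv2.fitEllipse(c); lc=np.array(e[0])+[332,230]; print("lens",lc,plane("top",[lc],.206))
print("tip px",proj("top",g+.1117*Y))
cv2.imwrite("pics/h4.png",cv2.resize(t[170:320,250:450,::-1],None,fx=4,fy=4,interpolation=2))
E
```

```text
clock: 27.45
eef_pos: [0.4797, 0.1953, 0.1309]
orientation: [-3.139, -0.133, -0.002]
force: [0.2, -0.1, -2.6]
finger_gap: 0.16
dist mm 1.3 world d [ 0.1 -1.3  0.1] rot deg total [-0.   -0.07  0.14]  per row [-0.   -0.07  0.14]
   [-0.0, 1.3, -0.1]
tip est [0.48914989 0.08401801 0.14986695] rod dir [ 8.440e-02 -9.964e-01 -1.000e-04] [ 0.009  0.007  0.003  0.002 -0.    -0.   ]
lens [350.61763573 248.11636353] [[0.48919037 0.08255187 0.206     ]]
tip px [[348.96822362 250.4272517 ]]
```

View pics/h4.png

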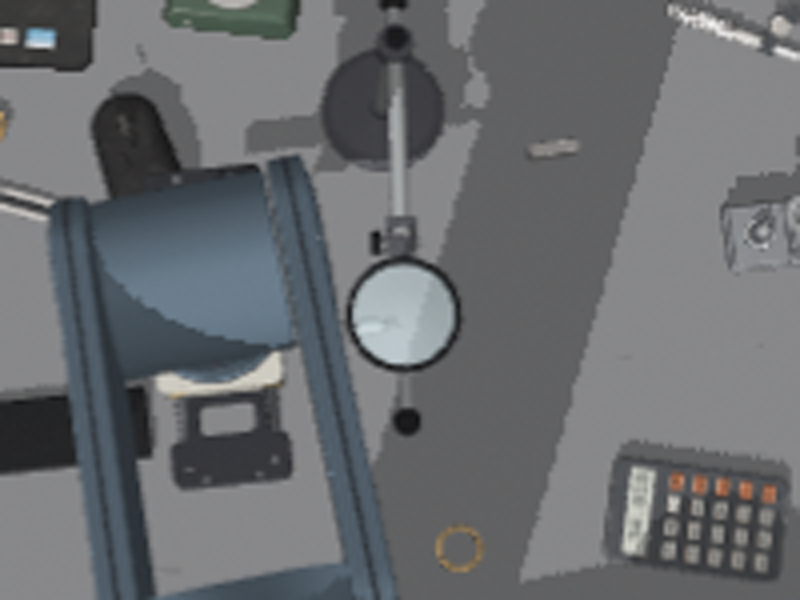

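The pin tip shows through the lens at about (349,250), where I predicted it. The lens, calculator, ring and gauge block have not moved, so I'm handing in.

```bash
python3 -c "
from station import ticket
print(ticket.hand_in())"
```

```text
the job is handed in; nothing more can be done
None
```

I set up the magnifier, gauged the bearing depth, and handed the job in at about 27.5 s with the rod still held level under the lens. No verdict was reported.

- **Magnifier:** I swung the arm and levelled the lens by the ball, then let go. After release the top view gave a swivel of about -0.007 rad. The lens plane fitted about 0.02 rad from level, ball side low. That is within what the camera can resolve, and I did not correct it.
- **Gauging:** The rod went into the tube without resistance. The pin met the bearing about 12 mm before the collar stopped. I pressed the collar home at about 10 N and drew the rod straight out along the tube's axis.
- **Reading:** Seen from above afterwards, the pin tip was about 50 mm in front of the collar's face. That matches a 12 mm reading, good to about 1 mm.
- **Final pose:** The rod was level. By calculation the tip was at (0.489, 0.084, 0.150) m, with the lens centre measured at (0.489, 0.083) m, so about 50 mm below the lens and 1.5 mm off its middle. The tip showed through the lens where predicted.
- **Other things:** The lens did not move between my two measurements. The calculator, ring and gauge block looked unmoved in the last top view; I did not measure them again.

One disagreement came up. The collar touched 1.7 mm earlier than my estimate, because the rod sat slightly forward in the grip. The top view showed the same offset, and I allowed for it in the final position.

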